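# Pack and weigh the snow globe figure case

## Robot

A 6-joint arm with a two-finger parallel gripper is mounted at the origin on the work surface. World frame = base frame: x ahead of the robot, y to its left, z up, the work surface at z = 0. Lengths are in m, angles in rad, forces in N, time in s.
With the tool pointing down it reaches from about 0.275 to 0.875 m from the base axis. Payload 12.5 kg.
Tool frame: the origin (TCP) lies at the very end of the fingers, on their centre line; the grasp point (between the pads) lies 19 mm behind it; x points along the fingers, y is the direction in which the jaws open and shut, and the axes are right-handed (so a half turn about x gives the same grasp; the last joint's range is limited). The gripper opens to 85 mm and grips with 20 to 120 N. Pads are 22 mm wide; open, the fingers measure 114 mm over their backs; the gripper's body (76 mm by 85 mm) begins 54 mm behind the grasp point. The pads swing forward as they close: fully open they stand 13 mm farther back than shut.
Start: joints at [1.217, 0.351, 1.652, -0, 1.139, -0.085], TCP at [0.146, 0.53, 0.231] pointing down, gripper open.
Joint ranges: [-2.75, 2.75], [-0.79, 2.1], [0.01, 2.65], [-1.57, 4.71], [0.07, 3.14], [-2.87, 2.87]. Speed limits (rad/s): [2.22, 2.22, 2.79, 3.14, 3.14, 3.14].

## Interface

Orientations are given as a 3x3 rotation matrix whose columns are the frame's x, y, z axes.
In Python, from bench import manip gives the robot as it stands. Calls block until the motion is done:
- manip.move_ptp(position, orientation): joint-space move of the TCP to a pose.
- manip.move_l(position, attitude=None, max_speed=0.15): straight line of the TCP; attitude=None keeps the orientation; max_speed is the mean speed in m/s.
- manip.move_j(angles): joint-space move.
- manip.set_gripper(opening, effort=None): opening from 0.0 (shut) to 1.0 (fully open); effort is the grip in N (None keeps the last); returns when the fingers have stopped.
- manip.dwell(seconds).
- manip.inverse_kinematics(position, orientation): joint angles nearest the present ones, or None.
- manip.grab_frame(name): name is "scene" or "side" or "wrist"; returns (picture, depth): 420x560x3 uint8, red, green, blue; 420x560 float32, m along the optical axis (not along the pixel's ray), 0 where there is no reading.
- manip.get_calibration(name): a dict with "camera_matrix" (3x3 intrinsics, pixels), "k1" (the pictures are not rectified: a ray, as slopes to the right and down, at radius r is drawn at 1 + k1 r^2 times it, then the intrinsics apply), "R" (3x3) and "t" (3): a world point X has camera coordinates R X + t. Camera axes: x right, y down, z forward; pixel columns grow to the right and rows downward; lengths in m; the calibration is good to about 2 mm. A picture is of the moment at which its call begins: read the wrist's pose just before it. get_calibration takes no time and is no camera call; for the wrist camera it gives the pose at the moment of the call.
A pose or a line that the arm cannot do raises manip.Unreachable and nothing moves.
- manip.sign_off(): hands the job in, once; it reports no verdict.
Trained networks look in the newest picture that a camera, given by its name, has taken for a name from the list of things; names that differ only in an ending like _2 or _b are one class to them, and where a whole thing is asked for, a point or a joint stands for the part that bears it (a point fixed in the world has none). Each returns a list of dicts, best first, with "confidence" (0 to 1); they miss things now and then, are a little off and sometimes report something else, mostly with a low value. They report only what shows in the picture. A call takes as long as a camera call.
- manip.look_for(camera, name): "at" ([x, y, z] in m, in world coordinates, good to about 4 mm: the middle of the surface that is visible of it).
Readings, each from a call of its own:
- manip.current_time(): time.
- manip.current_qpos(): joint angles.
- manip.current_joint_vel(): joint speeds.
- manip.current_joint_torque(): joint torques, N m.
- manip.current_ee_pos(): TCP position.
- manip.current_tcp_rot(): TCP orientation.
- manip.current_force(): force on the tool from outside, world axes, zero at the start.
- manip.current_ft_torque(): the same for the moment, N m.
- manip.current_grip_width(): opening from 0.0 (shut) to 1.0 (fully open).
Only numpy, scipy, OpenCV 4.12 (cv2) and the standard library are available. Lean on these libraries where they do the work, as an engineer would, in place of code of your own. Each camera call takes 0.05 s, during which the arm holds its last target.

## Task

Pack the sample case on the beam scale: press the gingerbread house, the carousel horse and every polar bear that is there fully home in the cutouts of their shape. Then weigh the packed case: slide the poise along the beam until the beam hangs free and still with its pointer centred on the index. Leave the walnut globe base and the jar where they stand.

Things in the scene. Friction and masses are not known exactly. Their poses are not given: they have to be found in the camera images.
- house: ceramic gingerbread house, 220 g, 72 mm tall. White foot 60 x 44 mm (x, y), 18 high, with a doorstep 8 long, 20 wide on its +x end; brown walls 48 (x) by 34 (y) up to z = 48 mm, gabled roof above, ridge along x. The gable ends (x = -24, +24 mm) are flat and upright: grip there; the roof overhangs the y sides. Origin: centre of the foot's main rectangle, underside; z up, as at the start.
- horse: brass carousel horse, 280 g. Foot: bar 70 x 24 mm (x, y) crossed by a middle piece 28 x 36, 18 high. Above it the horse, 20 mm thick in y and 46 long in x up to z = 54 mm (grip it across y), head to 70 mm at the +x end, pole on its axis to 74 mm. Origin: centre of the foot's main rectangle, underside; z up, as at the start.
- bear1: white resin polar bear, 120 g, 50 mm tall; two or three like bears are present. Foot: 50 x 34 mm (x, y), 18 high, with a head tongue 20 long, 20 wide on its +x end (under the bear's head); body above 34 mm thick in y (grip it across y), 46 long, head to 48 mm at the +x end. Origin: centre of the foot's main rectangle, underside; z up, as at the start.
- bear2: white resin polar bear, 120 g, 50 mm tall; two or three like bears are present. Foot: 50 x 34 mm (x, y), 18 high, with a head tongue 20 long, 20 wide on its +x end (under the bear's head); body above 34 mm thick in y (grip it across y), 46 long, head to 48 mm at the +x end. Origin: centre of the foot's main rectangle, underside; z up, as at the start.
- bear3: white resin polar bear, 120 g, 50 mm tall; two or three like bears are present. Foot: 50 x 34 mm (x, y), 18 high, with a head tongue 20 long, 20 wide on its +x end (under the bear's head); body above 34 mm thick in y (grip it across y), 46 long, head to 48 mm at the +x end. Origin: centre of the foot's main rectangle, underside; z up, as at the start.
- cut_house (a point): cutout for the house in the grey case insert, at the case's +y end: 60 x 44 mm with the doorstep's notch towards +x; 18 mm deep, 1.5 mm clearance all round. Site: centre of its floor, where the figure's origin belongs, axes as the seated figure's
- cut_horse (a point): cutout for the horse, at the case's -y end: a 70 x 24 mm slot crossed by 28 x 36 mm; either way round; 18 mm deep, 1.5 mm clearance all round. Site: centre of its floor, where the figure's origin belongs, axes as the seated figure's
- cut_bear1 (a point): one of three like cutouts for bears, 70 mm apart in the middle of the case (any bear, any cutout): 50 x 34 mm with a narrow head notch towards +x; 18 mm deep, 1.5 mm clearance all round. Site: centre of its floor, where the figure's origin belongs, axes as the seated figure's
- cut_bear2 (a point): one of three like cutouts for bears, 70 mm apart in the middle of the case (any bear, any cutout): 50 x 34 mm with a narrow head notch towards +x; 18 mm deep, 1.5 mm clearance all round. Site: centre of its floor, where the figure's origin belongs, axes as the seated figure's
- cut_bear3 (a point): one of three like cutouts for bears, 70 mm apart in the middle of the case (any bear, any cutout): 50 x 34 mm with a narrow head notch towards +x; 18 mm deep, 1.5 mm clearance all round. Site: centre of its floor, where the figure's origin belongs, axes as the seated figure's
- scale: grey beam scale, fixed, base 26 mm high; origin under the case's centre line. The wooden case (118 x 358 mm, rim 70, insert top 68 mm above the shelf) rocks on a pivot line along y at x = 50, z = 70 mm; while being packed it rests level on its stop. A sprung felt lip on each cutout's +y side (the house's: -x side) takes 4 to 10 N of downward push to pass; its own weight leaves a figure standing proud
- beam (a joint): tilt of the case and its beam together, rad: 0 = case level, beam tip up (load too heavy for the poise); 0.05 = balanced, beam level, pointer at the index; 0.1 = tip down. It rests at the stops 0 or 0.1 when far out of balance, settles in about 1.5 s; near balance 1 mm of poise changes it by about 0.006
- poise (a joint): position of the sliding brass poise along the notched beam, m: 0 at the case end, 0.15 at the tip end, growing towards the scale's +x; the notches (every 10 mm) are only marks, the poise stays wherever it is left (1 N to slide). A heavier load needs a larger value; a packed case balances somewhere between 0.05 and 0.15
- poise_tab (a point): upright brass tab on top of the poise, to be pinched from above: 12 mm thick along the beam, 26 mm across it, standing 41 mm above the poise's 40 mm block; the point is 22 mm above the block's top and 19 mm below the tab's top, x along the beam
- beam_tip (a point): pointer end of the beam, at the scale's x = 274, y = -100 mm; 11 mm above or below the index at the stops
- index (a point): tip of the fixed index on its post beside the beam's pointer; the pointer is centred when it stands at this height
- globe_base: bystander: turned walnut globe base, 104 mm across, 36 mm high, origin under its centre
- snow_jar: bystander: glass jar of snow flakes, 60 mm across, 85 mm high, origin under its centre

How it is judged:
By the outcome, as a careful person would: the job done as asked, in the order asked, and still so for the second after the job is handed in, with the robot touching nothing.
Of bear1, bear2, bear3 only 2 to 3 are there at a start; the rules pass over those that are not, and their reading is None.
At some moment in a run one of bear1, bear2, bear3, house, horse may be knocked a few centimetres aside while the robot is not near it.
It also fails if it takes over 210 s, if anything falls off the work surface, if the arm or the gripper's body presses on something with over 40 N, if the wrist force passes 120 N, or if a joint passes its speed limit or range.

## Working session

There is one attempt and no reset: what is moved stays moved. The work goes in short steps, each a Python script; the robot and the scene stay as the last script left them, time stands still between calls to the robot, and variables do not carry over. Pictures are saved under pics/ and viewed, and the job is handed in when it is done.

```bash
ls; mkdir -p pics
python3 - <<'E'
from bench import manip
import cv2
print(manip.current_time())
for c in ("scene","side","wrist"):
    p,d=manip.grab_frame(c); cv2.imwrite(f"pics/a_{c}.png",p[:,:,::-1])
    k=manip.get_calibration(c); print(c,k)
    if c!="wrist":
        for n in ["house","horse","bear1","cut_house","cut_horse","cut_bear1","scale","beam","poise","poise_tab","beam_tip","index","globe_base","snow_jar"]:
            try: print(n,[(r['confidence'],r['at']) for r in manip.look_for(c,n)])
            except Exception as e: print(n,e)
print(manip.current_time(),manip.current_tcp_rot())
E
```

```text
pics
0.0
scene {'camera_matrix': array([[513.15372436,   0.        , 279.80388878],
       [  0.        , 513.15372436, 209.76604301],
       [  0.        ,   0.        ,   1.        ]]), 'k1': -0.06602999114428265, 'R': array([[-0.83563335,  0.54918366, -0.01068699],
       [ 0.31575251,  0.4643443 , -0.82745678],
       [-0.4494633 , -0.69482492, -0.5614277 ]]), 't': array([ 0.51804992, -0.08829179,  1.44804756])}
house [(0.7, [0.598, -0.1462, 0.0349])]
horse [(0.76, [0.4799, -0.2966, 0.0168])]
bear1 [(0.94, [0.5834, -0.2628, 0.0258]), (0.67, [0.5898, -0.4006, 0.0319]), (0.6, [0.4817, -0.1643, 0.035])]
cut_house [(0.79, [0.4716, 0.1911, 0.0651])]
cut_horse [(0.56, [0.4767, 0.1903, 0.0652])]
cut_bear1 [(0.83, [0.4784, 0.188, 0.0656]), (0.15, [0.5156, 0.1731, 0.0563])]
scale [(0.69, [0.5131, 0.1772, 0.0544])]
beam [(0.68, [0.4754, 0.1898, 0.0695])]
poise [(0.66, [0.5669, 0.0946, 0.0904])]
poise_tab [(0.76, [0.5683, 0.0874, 0.0907])]
beam_tip []
index [(0.72, [0.5167, 0.1756, 0.052])]
globe_base [(0.83, [0.7363, -0.0752, 0.0356])]
snow_jar [(0.63, [0.7068, 0.272, 0.0592])]
side {'came
[... 1037 characters left out ...]
, -0.0777, 0.033]), (0.24, [0.4693, 0.1833, 0.0632])]
snow_jar [(0.97, [0.6703, 0.2671, 0.061]), (0.36, [0.4744, 0.1772, 0.0688])]
wrist {'camera_matrix': array([[371.12080559,   0.        , 285.46547163],
       [  0.        , 371.12080559, 213.51291923],
       [  0.        ,   0.        ,   1.        ]]), 'k1': 0.019941594501331737, 'R': array([[ 0.26505936,  0.96423156, -0.00102054],
       [ 0.92156746, -0.25301971,  0.29443921],
       [ 0.28364936, -0.07898437, -0.95566967]]), 't': array([-0.54956625, -0.03796897,  0.38103644])}
1.55 [[-5.15945700e-06  2.65599227e-01  9.64083529e-01]
 [ 1.03301500e-05  9.64083529e-01 -2.65599227e-01]
 [-1.00000000e+00  8.58877970e-06 -7.71782738e-06]]
```

View pics/a_scene.png

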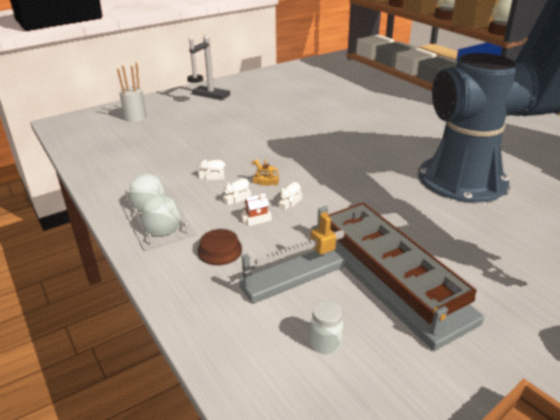

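View pics/a_side.png

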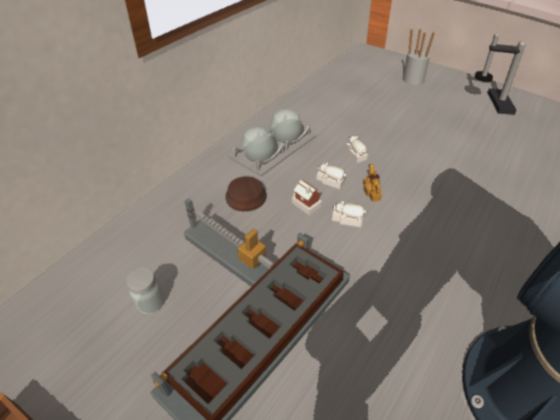

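View pics/a_wrist.png

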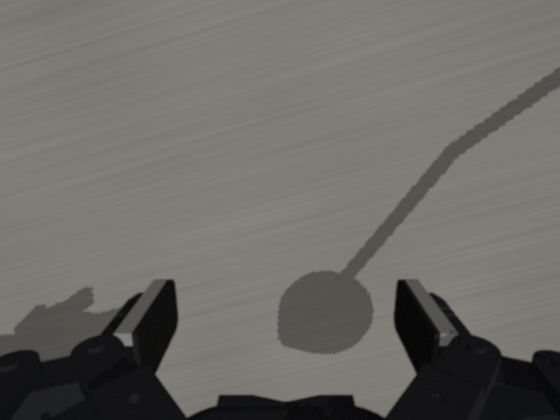

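```bash
cat > h.py <<'E'
from bench import manip
import numpy as np, cv2
def Rt(a):
    c,s=np.cos(a),np.sin(a)
    z=np.array([c,s,0]);x=np.array([0,0,-1.]);y=np.cross(z,x)
    return np.stack([x,y,z],1)
def grab(cam,name=None):
    k=manip.get_calibration(cam); p,d=manip.grab_frame(cam)
    if name:
        cv2.imwrite(f"pics/{name}.png",p[:,:,::-1]); np.savez(f"pics/{name}.npz",p=p,d=d,**k)
    return k,p,d
def load(name):
    z=np.load(f"pics/{name}.npz"); return z,z['p'],z['d']
def rays(k,shape):
    K=k['camera_matrix'];k1=float(k['k1'])
    v,u=np.mgrid[:shape[0],:shape[1]].astype(float)
    xd=(u-K[0,2])/K[0,0]; yd=(v-K[1,2])/K[1,1]
    rd=np.hypot(xd,yd); r=rd.copy()
    for _ in range(10): r=rd/(1+k1*r*r)
    s=1/(1+k1*r*r); return xd*s,yd*s
def cloud(k,d):
    x,y=rays(k,d.shape); P=np.stack([x*d,y*d,d],-1)
    return (P-k['t'])@k['R']   # R^T (P-t)
def proj(k,X):
    X=np.atleast_2d(X);c=X@k['R'].T+k['t'];x=c[:,0]/c[:,2];y=c[:,1]/c[:,2];s=1+float(k['k1'])*(x*x+y*y)
    K=k['camera_matrix'];return np.stack([K[0,0]*x*s+K[0,2],K[1,1]*y*s+K[1,2]],1)
def ortho(k,p,d,cx,cy,half,res=0.001,zplane=None):
    """top-down colour and height maps. rows: x decreasing downward? -> row=-(x), col=-(y) (x up, y left)"""
    W=cloud(k,d); n=int(2*half/res); H=np.full((n,n),np.nan); C=np.zeros((n,n,3),np.uint8)
    ok=d>0; P=W[ok]; c=p[ok]
    r=((cx+half-P[:,0])/res).astype(int); q=((cy+half-P[:,1])/res).astype(int)
    m=(r>=0)&(r<n)&(q>=0)&(q<n); r,q,P,c=r[m],q[m],P[m],c[m]
    o=np.argsort(P[:,2]); H[r[o],q[o]]=P[o,2]; C[r[o],q[o]]=c[o]
    return H,C
E
python3 - <<'E'
from h import *
t=manip.current_time()
manip.move_ptp([0.46,-0.24,0.33],Rt(0.0))
print(manip.current_time()-t)
k,p,d=grab("wrist","b_fig")
print([(r['confidence'],r['at']) for n in("house","horse","bear1") for r in manip.look_for("wrist",n)])
t=manip.current_time()
manip.move_ptp([0.43,0.18,0.38],Rt(0.0))
print(manip.current_time()-t)
k,p,d=grab("wrist","b_case")
print(manip.current_time(),manip.current_qpos())
E
```

```text
2.9417
[(0.93, [0.57, -0.165, 0.0524]), (0.79, [0.4685, -0.2951, 0.0469]), (0.75, [0.4982, 0.0434, 0.0273]), (0.55, [0.4684, 0.0415, 0.0712]), (0.45, [0.5712, -0.165, 0.0542]), (0.43, [0.5602, 0.0584, 0.0791]), (0.89, [0.5713, -0.4086, 0.0377]), (0.81, [0.4672, -0.1793, 0.042]), (0.69, [0.5673, -0.2742, 0.0452])]
1.5666000000000002
6.3083 [ 2.94872334e-01  7.35373259e-02  1.63390415e+00 -1.32074597e-04
  1.43447046e+00 -1.27474399e+00]
```

View pics/b_fig.png

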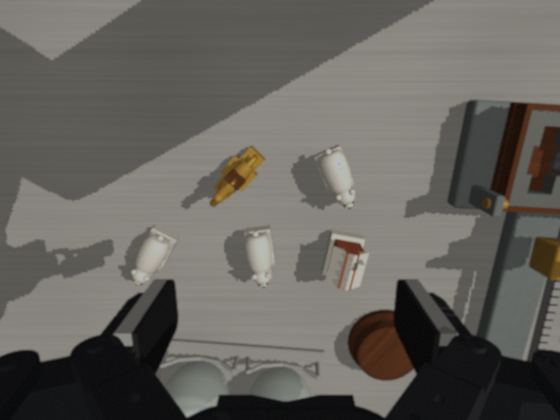

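View pics/b_case.png

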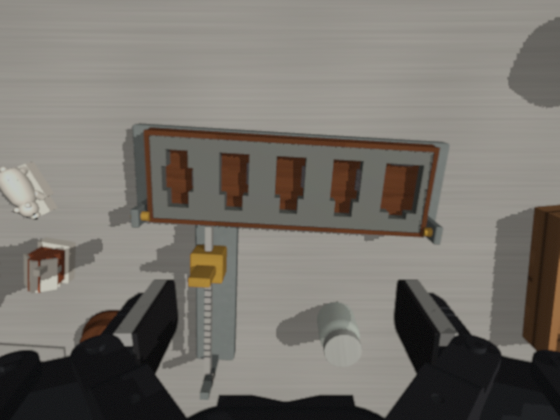

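Run:
```python
from h import *
for n,c,half in(("b_fig",(0.52,-0.27),0.2),("b_case",(0.5,0.18),0.22)):
    k,p,d=load(n); H,C=ortho(k,p,d,*c,half,0.001)
    W=cloud(k,d); m=(d>0)&(W[...,2]<0.02)&(W[...,2]>-0.02)
    print(n,np.median(W[...,2][m]),np.percentile(W[...,2][m],[5,95]))
    h=np.uint8(np.clip(np.nan_to_num(H)*1000*2.5,0,255)); h=cv2.applyColorMap(h,cv2.COLORMAP_JET)
    cv2.imwrite(f"pics/{n}_o.png",np.hstack([C[:,:,::-1],h])[:, :])
```

```text
b_fig 0.0009349560001958269 [-0.00057094  0.00369316]
b_case 0.0008572654963067436 [-0.0007402   0.00272101]
```

Run:
```python
import cv2
a=cv2.imread("pics/b_fig_o.png");b=cv2.imread("pics/b_case_o.png")
cv2.imwrite("pics/b_fig_o2.png",a);cv2.imwrite("pics/b_case_o2.png",b[:, :880][:, :]); print(a.shape,b.shape)
cv2.imwrite("pics/b_case_o2.png",cv2.resize(b,(800,400)))
```

```text
(400, 800, 3) (440, 880, 3)
```

View pics/b_fig_o2.png

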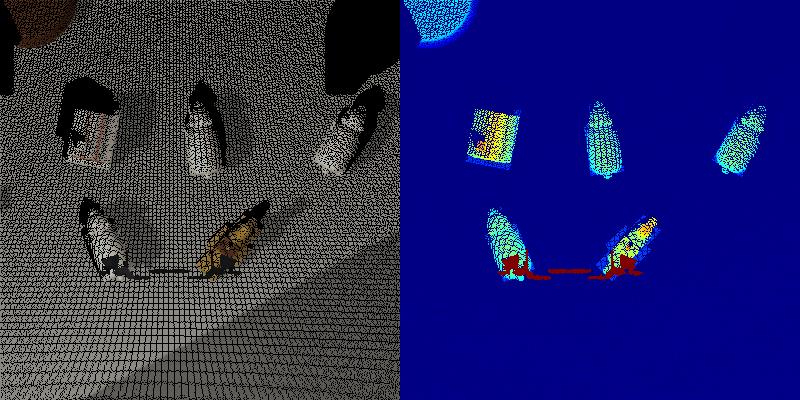

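View pics/b_case_o2.png

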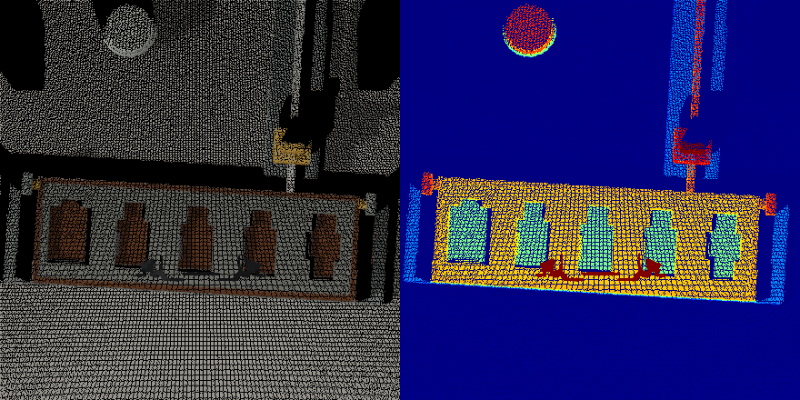

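```bash
cat >> h.py <<'E'
from scipy.optimize import minimize
RECTS={'bear':[(-25,25,-17,17),(25,45,-10,10)],'house':[(-30,30,-22,22),(30,38,-10,10)],'horse':[(-35,35,-12,12),(-14,14,-18,18)]}
def sd(kind,x,y):
    """signed distance-ish to union of rects, mm (neg inside)"""
    out=None
    for a,b,c,d in RECTS[kind]:
        dx=np.abs(x-(a+b)/2)-(b-a)/2; dy=np.abs(y-(c+d)/2)-(d-c)/2
        s=np.hypot(np.maximum(dx,0),np.maximum(dy,0))+np.minimum(np.maximum(dx,dy),0)
        out=s if out is None else np.minimum(out,s)
    return out
def figfit(kind,P,guess,z0=0.0009,verbose=False):
    """P Nx3 world; guess x,y,yaw"""
    P=P[np.hypot(P[:,0]-guess[0],P[:,1]-guess[1])<0.06]
    z=(P[:,2]-z0)*1000
    side=(z>4)&(z<15); top=(z>15)&(z<20.5); up=(z>=20.5)&(z<44)
    def loc(q,M):
        c,s=np.cos(q[2]),np.sin(q[2]); dx=(M[:,0]-guess[0])*1000-q[0]; dy=(M[:,1]-guess[1])*1000-q[1]
        return c*dx+s*dy,-s*dx+c*dy
    S,T,U=P[side],P[top],P[up]
    rob=lambda r,k=2.:np.sum(np.minimum(r*r,9*k*k)/(1+np.abs(r)/k))
    def cost(q):
        s=rob(sd(kind,*loc(q,S))) if len(S) else 0
        t=rob(np.maximum(sd(kind,*loc(q,T))+0.3,0))
        x,y=loc(q,U)
        if kind=='bear': u=rob(np.maximum(np.abs(y)-17,0))+rob(np.maximum(-25-x,0))
        elif kind=='house': u=rob(np.maximum(np.abs(x)-24,0))*1.0
        else: u=rob(np.maximum(np.abs(y)-10,0))
        return (s+t+u)/len(P)
    best=None
    for dyaw in np.radians([-15,-5,5,15]):
        r=minimize(cost,[0,0,guess[2]+dyaw],method='Nelder-Mead',options=dict(initial_simplex=[[0,0,guess[2]+dyaw],[6,0,guess[2]+dyaw],[0,6,guess[2]+dyaw],[0,0,guess[2]+dyaw+.15]],xatol=.01,fatol=1e-4,maxiter=600))
        if best is None or r.fun<best.fun: best=r
    q=best.x
    return np.array([guess[0]+q[0]/1000,guess[1]+q[1]/1000,q[2]]),best.fun,(len(S),len(T),len(U))
def outline(kind,pose,z,zoff=0):
    a=[]
    for r in RECTS[kind]:
        x0,x1,y0,y1=np.array(r)/1000; t=np.linspace(0,1,15)[:,None]
        cs=np.array([[x0,y0],[x1,y0],[x1,y1],[x0,y1],[x0,y0]])
        a.append(np.vstack([cs[i]*(1-t)+cs[i+1]*t for i in range(4)]))
    a=np.vstack(a);c,s=np.cos(pose[2]),np.sin(pose[2])
    return np.column_stack([pose[0]+c*a[:,0]-s*a[:,1],pose[1]+s*a[:,0]+c*a[:,1],np.full(len(a),z)])
E
python3 - <<'E'
from h import *
k,p,d=load("b_fig"); W=cloud(k,d); P=W[d>0]
# mask gripper: drop z>0.1
P=P[(P[:,2]<0.085)]
G={'bearA':(.469,-.178,.3),'bearB':(.567,-.274,0.05),'bearC':(.571,-.405,-.5),'horse':(.47,-.29,-.75),'house':(.57,-.16,-.2)}
im=p[:,:,::-1].copy(); im=cv2.resize(im,None,fx=2,fy=2)
for n,g in G.items():
    for flip in ([0,np.pi,np.pi/2,-np.pi/2] if n=='house' else [0,np.pi] ):
        q,f,c=figfit(n[:4] if 'bear' in n else n,P,(g[0],g[1],g[2]+flip))
        print(n,flip,q.round(4),round(f,3),c)
        if flip==0:
          for X in proj(k,outline(n[:4] if 'bear' in n else n,q,0.019)): cv2.circle(im,tuple((X*2).astype(int)),1,(0,0,255),-1)
cv2.imwrite("pics/b_fit.png",im[220:620,160:860])
E
```

```text
bearA 0 [ 0.4667 -0.18    0.3951] 0.015 (41, 84, 506)
bearA 3.141592653589793 [ 0.4675 -0.1798  3.5452] 0.047 (41, 84, 506)
bearB 0 [ 0.5714 -0.2742  0.1295] 0.022 (92, 125, 467)
bearB 3.141592653589793 [ 0.5718 -0.2742  3.2731] 0.046 (92, 125, 467)
bearC 0 [ 0.5734 -0.4095 -0.5192] 0.028 (125, 142, 498)
bearC 3.141592653589793 [ 0.5738 -0.4097  2.6233] 0.034 (125, 142, 498)
horse 0 [ 0.4724 -0.2984 -0.7647] 0.001 (43, 544, 62)
horse 3.141592653589793 [ 0.4724 -0.2984  2.3769] 0.001 (43, 544, 62)
house 0 [ 0.5841 -0.1631 -0.1882] 0.004 (153, 369, 184)
house 3.141592653589793 [ 0.5841 -0.1631  2.9536] 0.004 (153, 369, 184)
house 1.5707963267948966 [ 0.5778 -0.154   1.3977] 0.063 (153, 369, 184)
house -1.5707963267948966 [ 0.5778 -0.154  -1.7439] 0.063 (153, 369, 184)
```

View pics/b_fit.png

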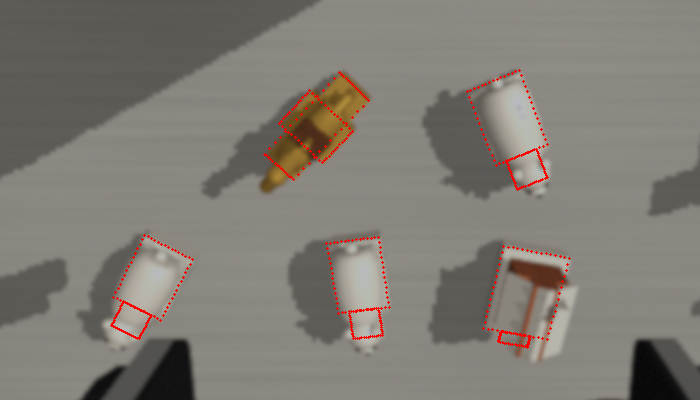

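```bash
cat >> h.py <<'E'
def plane_img(k,p,z,cx,cy,hx,hy,res,yaw=0):
    """rectified image of plane z; rows = +local x downward, cols=+local y right"""
    nx,ny=int(2*hx/res),int(2*hy/res)
    lx=(np.arange(nx)+.5)*res-hx; ly=(np.arange(ny)+.5)*res-hy
    X,Y=np.meshgrid(lx,ly,indexing='ij');c,s=np.cos(yaw),np.sin(yaw)
    Q=np.column_stack([(cx+c*X-s*Y).ravel(),(cy+s*X+c*Y).ravel(),np.full(X.size,z)])
    uv=proj(k,Q).astype(np.float32).reshape(nx,ny,2)
    return cv2.remap(p,uv[...,0],uv[...,1],cv2.INTER_LINEAR),X,Y
E
python3 - <<'E'
from h import *
k,p,d=load("b_case"); W=cloud(k,d)
m=(d>0)&(W[...,2]>.06)&(W[...,2]<.075); print(np.median(W[...,2][m]))
# case yaw from rim points min area rect
P=W[m]; P=P[(P[:,0]<.56)&(P[:,1]>-.05)&(P[:,1]<.4)]
r=cv2.minAreaRect((P[:,:2]*1000).astype(np.float32)); print(r)
im,X,Y=plane_img(k,p,.0685,.47,.19,.08,.2,.0005,0)
cv2.imwrite("pics/b_cp.png",im[:,:,::-1])
E
```

```text
0.06896532456107868
((481.2823486328125, 181.9954833984375), (389.11083984375, 164.91925048828125), 86.70191955566406)
```

View pics/b_cp.png

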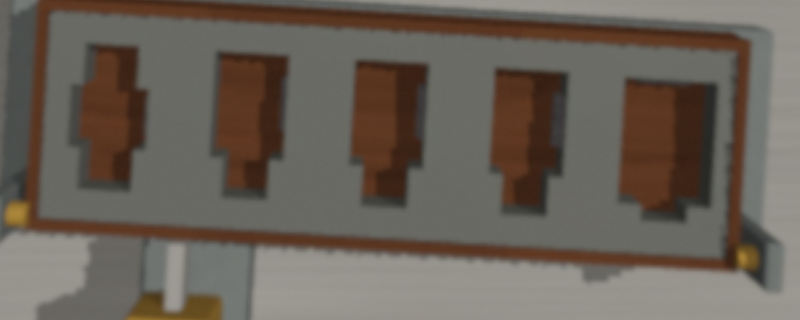

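```bash
cat >> h.py <<'E'
CUTS=[('horse',-140),('bear',-70),('bear',0),('bear',70),('house',140)]
def cutmask(img):
    """probability of being cutout (non insert grey)"""
    f=img.astype(np.float32); s=f.sum(2); 
    return f
def fitcuts(k,p,guess,zt=.0685,name=None,which=range(5)):
    """guess: case (x,y,yaw); returns list of (x,y,yaw) per cut using common yaw"""
    yaw=guess[2]
    for it in range(2):
        res=[]
        for i in which:
            kind,ly=CUTS[i]; c,s=np.cos(yaw),np.sin(yaw)
            cx,cy=guess[0]-s*ly/1000,guess[1]+c*ly/1000
            im,X,Y=plane_img(k,p,zt,cx,cy,.052,.036,.00025,yaw)
            f=im.astype(np.float32); lum=f.mean(2); red=f[...,0]-f[...,2]
            g=sd(kind,X*1000,Y*1000)>6; g&=sd(kind,X*1000,Y*1000)<9
            L0=np.median(lum[g]); r0=np.median(red[g])
            M=((red-r0)>22)|(lum<0.80*L0)
            M=M.astype(np.float32)
            win=(sd(kind,X*1000,Y*1000)<7)
            x_,y_,M_=X[win]*1000,Y[win]*1000,M[win]
            def cost(q):
                cc,ss=np.cos(q[2]),np.sin(q[2]);dx,dy=x_-q[0],y_-q[1]
                t=1/(1+np.exp(np.clip((sd(kind,cc*dx+ss*dy,-ss*dx+cc*dy)-1.5)/0.4,-30,30)))
                return np.mean((t-M_)**2)
            r=minimize(cost,[0,0,0],method='Nelder-Mead',options=dict(initial_simplex=[[0,0,0],[3,0,0],[0,3,0],[0,0,.04]],xatol=.01,fatol=1e-6))
            q=r.x; res.append((cx+(c*q[0]-s*q[1])/1000,cy+(s*q[0]+c*q[1])/1000,yaw+q[2],r.fun))
            if name: 
                o=im[:,:,::-1].copy(); cc,ss=np.cos(q[2]),np.sin(q[2]);dx,dy=X*1000-q[0],Y*1000-q[1]
                e=np.abs(sd(kind,cc*dx+ss*dy,-ss*dx+cc*dy)-1.5)<.3; o[e]=(0,0,255); M3=np.repeat((M*255).astype(np.uint8)[...,None],3,2); M3[e]=(0,0,255)
                cv2.imwrite(f"pics/{name}_{i}.png",np.hstack([o,M3]))
        R=np.array(res); 
        guess=(guess[0],guess[1],float(np.median(R[:,2]))); 
        if len(R)>=3:
            v=R[-1,:2]-R[0,:2]; yy=np.arctan2(-v[0],v[1]); guess=(R[len(R)//2,0],R[len(R)//2,1],yy) if len(R)==5 else guess
        yaw=guess[2]
    return R,guess
E
python3 - <<'E'
from h import *
k,p,d=load("b_case")
R,g=fitcuts(k,p,(.475,.188,-.055),name="c0"); print(R.round(4),np.round(g,4)); print(np.diff(R[:,:2],axis=0),np.linalg.norm(np.diff(R[:,:2],axis=0),axis=1))
cv2.imwrite("pics/c0.png",cv2.resize(np.hstack([cv2.imread(f"pics/c0_{i}.png") for i in range(5)]),(800,int(800*416/2880*1.0))))
E
```

```text
[[ 0.4487  0.0444 -0.0595  0.061 ]
 [ 0.4429  0.1149 -0.0565  0.0722]
 [ 0.4471  0.1847 -0.0571  0.0671]
 [ 0.4513  0.2546 -0.0581  0.0667]
 [ 0.4612  0.3242 -0.0593  0.0077]] [ 0.4471  0.1847 -0.0446]
[[-0.00577938  0.07043336]
 [ 0.00421406  0.06981572]
 [ 0.00417446  0.06992695]
 [ 0.00987695  0.06956089]] [0.07067008 0.06994278 0.07005144 0.07025861]
```

View pics/c0.png

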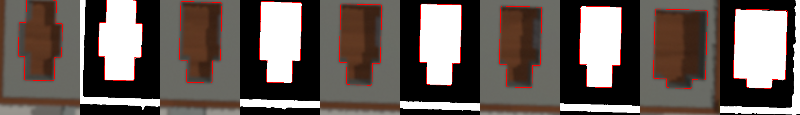

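Run:
```python
import cv2,numpy as np
cv2.imwrite("pics/c0b.png",np.hstack([cv2.imread(f"pics/c0_{i}.png")[:, :288] for i in (0,2)]))
```

```text
(no output)
```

View pics/c0b.png

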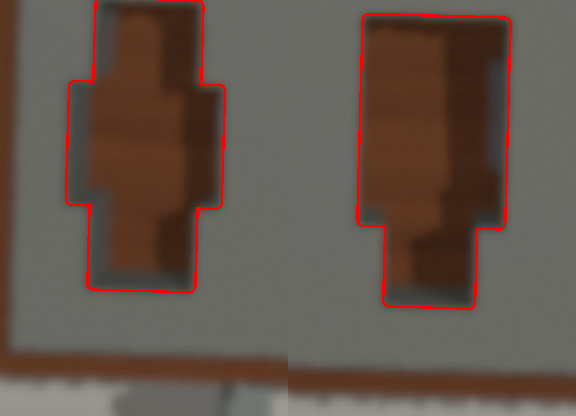

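Run:
```python
from h import *
t=manip.current_time()
a=-.059-np.pi/2
manip.move_ptp([0.465,0.25,0.38],Rt(a))
k,p,d=grab("wrist","b_case2")
print(manip.current_time()-t, manip.current_ee_pos())
k0,p0,d0=load("b_case")
G=[(.4487,.0444),(.4429,.1149),(.4471,.1847),(.4513,.2546),(.4612,.3242)]
import h
for i in range(5):
    c,s=np.cos(-.0585),np.sin(-.0585); ly=CUTS[i][1]/1000
    gg=(G[i][0]+s*ly,G[i][1]-c*ly,-.0585)
    A,_=fitcuts(k0,p0,gg,which=[i]); B,_=fitcuts(k,p,gg,which=[i],name="c1"); print(i,A.round(4),B.round(4),((B-A)[0,:2]*1000).round(2))
cv2.imwrite("pics/c1.png",cv2.resize(np.hstack([cv2.imread(f"pics/c1_{i}.png")[:, :288] for i in range(5)]),(800,231)))
```

```text
1.5834000000000001 [0.46504805 0.24978821 0.38000706]
0 [[ 0.4487  0.0444 -0.0597  0.011 ]] [[ 0.4486  0.0447 -0.0591  0.0197]] [-0.09  0.27]
1 [[ 0.4429  0.1149 -0.0582  0.0102]] [[ 0.4428  0.1152 -0.0602  0.0154]] [-0.09  0.27]
2 [[ 0.4471  0.1847 -0.0573  0.0098]] [[ 0.4471  0.185  -0.0578  0.0155]] [0.02 0.3 ]
3 [[ 0.4512  0.2546 -0.0581  0.0098]] [[ 0.4513  0.2548 -0.0568  0.0151]] [0.09 0.19]
4 [[ 0.4615  0.3242 -0.0584  0.0085]] [[ 0.4616  0.3241 -0.0588  0.0086]] [ 0.1  -0.06]
```

View pics/c1.png

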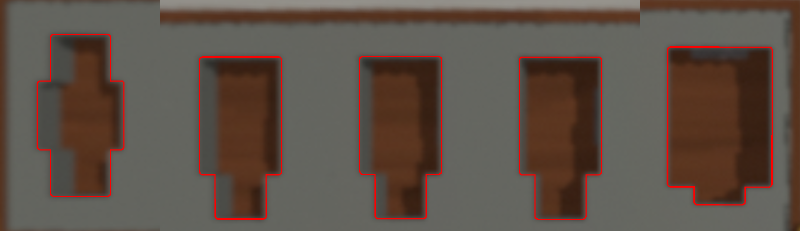

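View pics/b_case2.png

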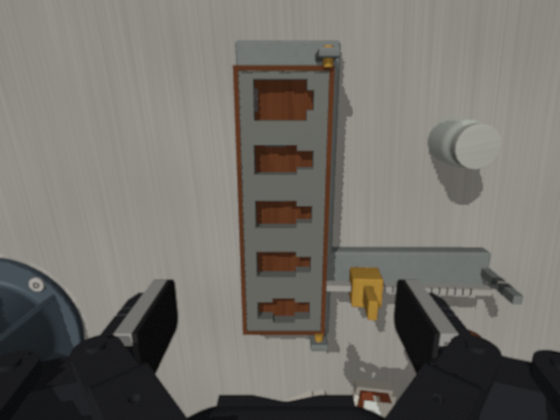

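```bash
cat >> h.py <<'E'
CUTP={'horse':(.4487,.0446),'b1':(.4429,.1150),'b2':(.4471,.1848),'b3':(.4513,.2547),'house':(.4615,.3241)}
CY=-.0585
def fcloud(k,d):
    W=cloud(k,d); P=W[d>0]; return P[P[:,2]<.085]
def view(kind,g,a,name,back=.05,z=.20):
    """move to view pose; fit; save overlay"""
    tz=np.array([np.cos(a),np.sin(a)])
    manip.move_ptp([*(np.array(g[:2])-back*tz),z],Rt(a))
    k,p,d=grab("wrist",name)
    q,f,c=figfit(kind,fcloud(k,d),g)
    im=cv2.resize(p[:,:,::-1],None,fx=1.4,fy=1.4)
    for zz,col in((.019,(0,0,255)),(.001,(255,0,0))):
        for X in proj(k,outline(kind,q,zz)): cv2.circle(im,tuple((X*1.4).astype(int)),1,col,-1)
    cv2.imwrite(f"pics/{name}_f.png",im)
    print(kind,'fit',q.round(4),round(f,3),c,'t',round(manip.current_time(),1))
    return q
E
python3 - <<'E'
from h import *
q=view('bear',(.4667,-.18,.395),.395,'v1')
E
```

```text
bear fit [ 0.4671 -0.1795  0.3975] 0.019 (113, 147, 867) t 10.5
```

View pics/v1_f.png

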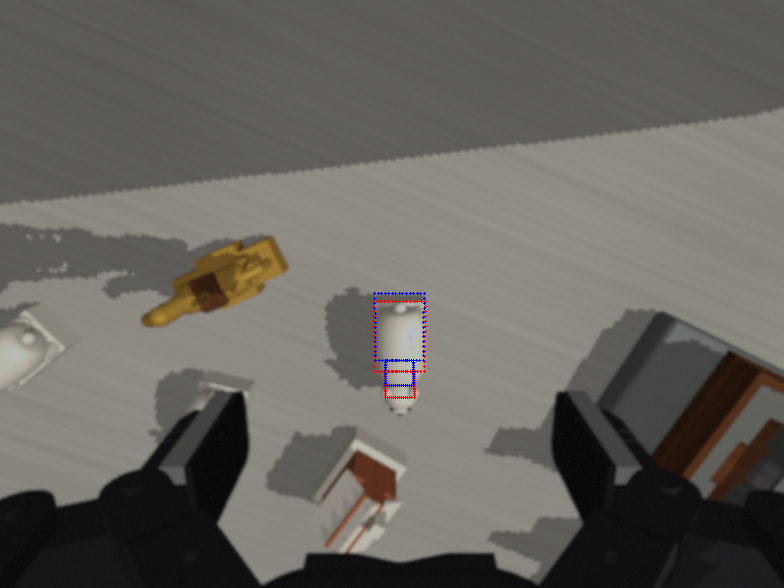

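```bash
cat >> h.py <<'E'
def F(): return np.array(manip.current_force()).round(1)
def pick(q,a,zt=.022,opening=.8,off=0.,effort=80,lift=.16,name=None,zs=.10):
    tz=np.array([np.cos(a),np.sin(a)]); xy=np.array(q[:2])+off*tz
    if manip.current_grip_width()<opening-.05 or manip.current_grip_width()>opening+.05: manip.set_gripper(opening,effort)
    manip.move_ptp([*xy,zs],Rt(a))
    manip.move_l([*xy,zt],max_speed=.12)
    f0=F(); manip.set_gripper(0.,effort)
    print('grip',round(manip.current_grip_width(),3),'ee',np.round(manip.current_ee_pos(),4),'F',f0,F())
    manip.move_l([*xy,lift],max_speed=.25)
    print('lifted F',F(),'grip',round(manip.current_grip_width(),3),'t',round(manip.current_time(),1))
    if name: return grab("wrist",name)
E
python3 - <<'E'
from h import *
q=(.4671,-.1797,.3965)
k,p,d=pick(q,q[2],name='g1')
W=cloud(k,d); e=manip.current_ee_pos(); R=np.array(manip.current_tcp_rot())
L=(W-e)@R*1000   # tool coords
np.save('pics/g1L.npy',L)
cv2.imwrite('pics/g1c.png',cv2.resize(p[150:420,100:480,::-1],None,fx=2,fy=2))
E
```

```text
grip 0.382 ee [ 0.4675 -0.1799  0.0228] F [ 0.1  0.2 -1.1] [-1.1  0.3  8.3]
lifted F [ 0.   0.2 -0.7] grip 0.386 t 13.2
```

View pics/g1c.png

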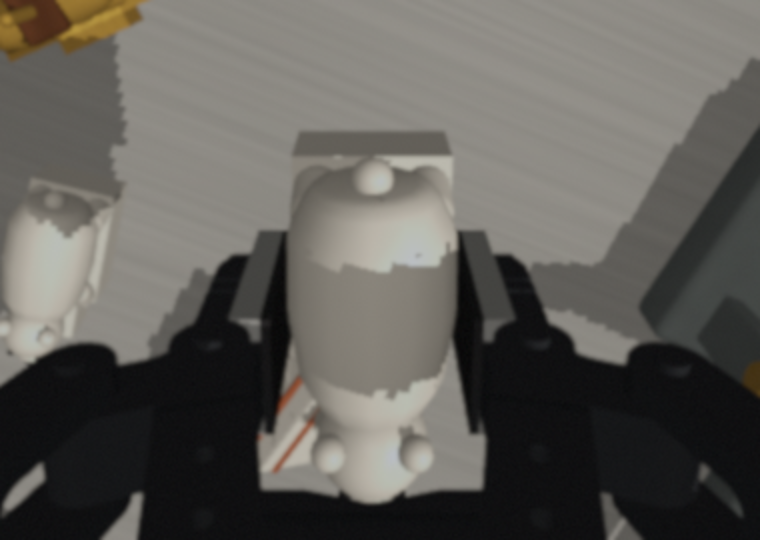

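```bash
cat >> h.py <<'E'
def toolL(k,d):
    e=np.array(manip.current_ee_pos()); R=np.array(manip.current_tcp_rot()); return (cloud(k,d)-e)@R*1000
E
python3 - <<'E'
import numpy as np
L=np.load('pics/g1L.npy')
for u in (260,273,286,300,315):
    print(u); print(L[211:235:2,u].round(1).tolist())
# face points
m=(np.abs(L[...,2]+25)<6)&(L[...,0]>6)&(L[...,0]<20)&(np.abs(L[...,1])<16)
P=L[m]; print(len(P),np.polyfit(P[:,1],P[:,2],1),np.median(P[:,2]), P[:,0].max())
m=(L[...,0]>0)&(L[...,0]<10)&(L[...,2]<-15)&(L[...,2]>-30)&(abs(L[...,1])<25)
print(np.percentile(L[m][:,1],[0.5,99.5]))
E
```

```text
260
[[158.2, -21.6, 15.0], [158.1, -21.6, 16.7], [157.9, -21.6, 18.5], [18.7, -11.4, -24.1], [15.6, -11.2, -24.2], [12.8, -11.0, -24.1], [10.3, -10.9, -24.0], [7.3, -10.7, -24.1], [4.5, -10.5, -24.2], [3.4, -10.4, -23.7], [3.0, -10.4, -22.9], [2.4, -10.4, -22.3]]
273
[[157.4, -10.5, 14.8], [158.8, -10.6, 17.0], [157.6, -10.5, 18.4], [18.5, -5.5, -24.2], [14.8, -5.3, -24.4], [12.1, -5.2, -24.4], [9.6, -5.2, -24.3], [7.4, -5.1, -24.1], [5.3, -5.0, -23.9], [3.8, -5.0, -23.6], [4.1, -5.0, -22.6], [4.3, -5.0, -21.6]]
286
[[157.9, 0.5, 14.9], [156.5, 0.5, 16.2], [156.2, 0.5, 17.9], [19.3, 0.5, -23.9], [15.1, 0.5, -24.3], [12.1, 0.5, -24.4], [10.1, 0.5, -24.1], [7.0, 0.5, -24.2], [5.3, 0.5, -23.9], [-14.3, 0.5, -30.0], [-15.7, 0.5, -29.7], [-17.1, 0.5, -29.4]]
300
[[157.9, 12.4, 14.9], [158.2, 12.4, 16.7], [-143.9, 0.5, -76.0], [18.0, 6.9, -24.4], [15.1, 6.8, -24.3], [13.2, 6.8, -24.0], [9.0, 6.6, -24.5], [8.6, 6.6, -23.7], [4.8, 6.5, -24.1], [3.4, 6.4, -23.7], [3.6, 6.4, -22.7], [3.7, 6.4, -21.8]]
315
[[157.0, 25.1, 14.6], [157.0, 25.1, 16.4], [158.4, 25.3, 18.6], [17.9, 13.8, -24.4], [14.3, 13.5, -24.6], [13.3, 13.4, -24.0], [9.8, 13.2, -24.2], [8.3, 13.1, -23.8], [4.7, 12.8, -24.1], [3.6, 12.7, -23.6], [4.6, 12.8, -22.4], [2.1, 12.7, -22.4]]
713 [-2.07888741e-03 -2.42106757e+01] -24.217564093617845 19.98611533443495
[-16.46757385  17.08850323]
```

```bash
cat >> h.py <<'E'
def place(cut,dz,zt=.022,a=CY,zhi=.17,fmax=25,dlat=0.,cal=.0):
    """dz: figure origin along tool z (m) relative to TCP, dlat: along tool y"""
    R=Rt(a); xy=np.array(cut)-dz*R[:2,2]-dlat*R[:2,1]
    manip.move_ptp([*xy,zhi],R)
    manip.move_l([*xy,.068+zt+.006],max_speed=.15)
    f0=np.array(manip.current_force()); print('hover',np.round(manip.current_ee_pos(),4),F())
    z=.068+zt+.006; zend=.050+zt; log=[]
    while z>zend-.004:
        z-=.003
        manip.move_l([*xy,z],max_speed=.04)
        f=np.array(manip.current_force())-f0; e=manip.current_ee_pos(); log.append((round((e[2]-zt)*1000,1),*f.round(1)))
        if z<=zend+.0005 and f[2]>14: break
        if f[2]>fmax: break
    print(log); return z,xy,f0
E
python3 - <<'E'
from h import *
e=manip.current_ee_pos(); manip.move_l([e[0],e[1],.20],max_speed=.25)
z,xy,f0=place(CUTP['b1'],.0006); print(z,manip.current_time(),manip.current_grip_width())
k,p,d=grab("wrist","pl1"); cv2.imwrite('pics/pl1c.png',cv2.resize(p[100:420,60:520,::-1],None,fx=1.7,fy=1.7))
E
```

```text
hover [0.4428 0.1147 0.0965] [-0.1  0.6 -0.9]
[(np.float64(71.5), np.float64(0.1), np.float64(-1.1), np.float64(-0.5)), (np.float64(68.0), np.float64(0.1), np.float64(-0.8), np.float64(0.4)), (np.float64(64.8), np.float64(-0.5), np.float64(-0.1), np.float64(-0.2)), (np.float64(61.8), np.float64(-0.2), np.float64(-1.8), np.float64(-0.4)), (np.float64(58.8), np.float64(1.1), np.float64(-2.6), np.float64(-0.2)), (np.float64(55.8), np.float64(0.5), np.float64(-2.8), np.float64(0.1)), (np.float64(52.7), np.float64(0.6), np.float64(-4.1), np.float64(-1.5)), (np.float64(50.8), np.float64(-4.9), np.float64(-4.9), np.float64(17.4))]
0.07199999999999998 17.35 0.38465547639746844
```

View pics/pl1c.png

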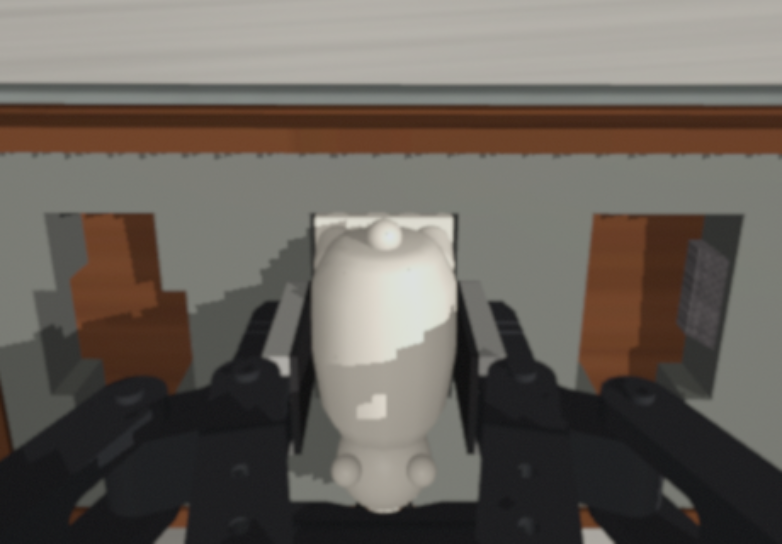

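```bash
cat >> h.py <<'E'
def press(z,xy,fgoal=30,zmin=-.006):
    z0=z
    while z>z0+zmin:
        z-=.001; manip.move_l([*xy,z],max_speed=.04); f=F(); e=manip.current_ee_pos()
        print('press',round(z,4),round(e[2],4),f)
        if f[2]>fgoal: break
    return z
def release(opening=.55,up=.20):
    manip.set_gripper(opening); e=np.array(manip.current_ee_pos())
    print('rel',F())
    manip.move_l([e[0],e[1],up],max_speed=.25)
def seatcheck(kind,cut,k,p,d,yaw=CY):
    """height of foot-top margin points vs insert around"""
    P=cloud(k,d)[d>0]; c,s=np.cos(yaw),np.sin(yaw); dx,dy=(P[:,0]-cut[0])*1000,(P[:,1]-cut[1])*1000
    x,y=c*dx+s*dy,-s*dx+c*dy; S=sd(kind,x,y); z=P[:,2]*1000
    m=(S<-.8)&(np.abs(z-68)<14); g=(S>4)&(S<8)&(np.abs(z-68)<6)
    return np.percentile(z[m],[5,25,50,75,95]).round(1) if m.sum() else None,m.sum(),np.median(z[g]).round(1)
E
python3 - <<'E'
from h import *
xy=manip.current_ee_pos()[:2]
R=Rt(CY); xy=np.array(CUTP['b1'])-.0006*R[:2,2]
press(.072,xy,30)
release()
k,p,d=grab("wrist","pl1b"); cv2.imwrite('pics/pl1d.png',cv2.resize(p[100:420,60:520,::-1],None,fx=1.7,fy=1.7))
print(seatcheck('bear',CUTP['b1'],k,p,d),manip.current_time())
E
```

```text
press 0.071 0.0727 [-10.9  -5.1  34.7]
rel [-0.  -0.9 -0.9]
(array([67.9, 68.9, 70.3, 75.2, 79.1]), np.int64(142), np.float64(68.9)) 18.6583
```

View pics/pl1d.png

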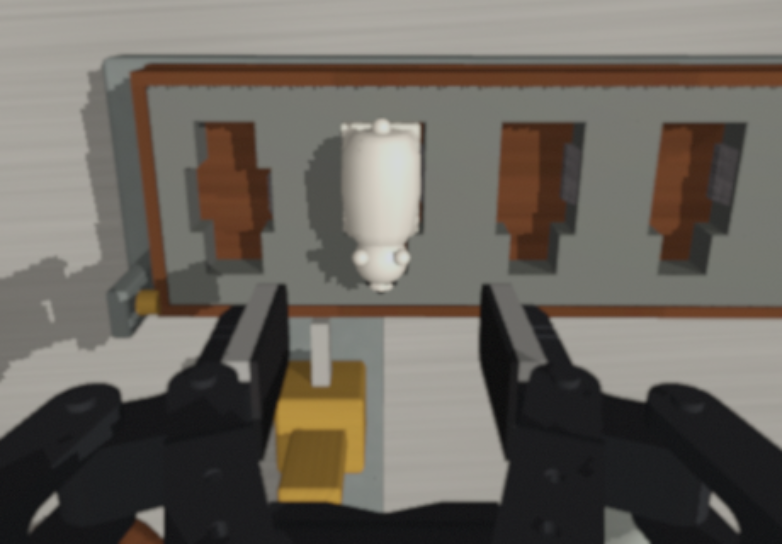

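```bash
cat >> h.py <<'E'
def nearface(k,d,exp,lat,zr=(6,20)):
    L=toolL(k,d); m=(np.abs(L[...,2]-exp)<6)&(L[...,0]>zr[0])&(L[...,0]<zr[1])&(np.abs(L[...,1])<lat-1)
    P=L[m]; 
    m2=(L[...,0]>1)&(L[...,0]<14)&(np.abs(L[...,2]-exp)<8)&(np.abs(L[...,1])<lat+8)
    lp=np.percentile(L[m2][:,1],[.5,99.5]).round(1)
    print('near',len(P),np.polyfit(P[:,1],P[:,2],1).round(4),'lat',lp,'bottom x',np.percentile(P[:,0],99).round(1))
    return np.median(P[:,2])
def dobear(g,cut,tag):
    q=view('bear',g,g[2],'v'+tag)
    k,p,d=pick(q,q[2],name='g'+tag,lift=.17)
    n=nearface(k,d,-25,17); dz=(n+25)/1000-.0002
    cv2.imwrite(f'pics/g{tag}c.png',p[150:420,100:480,::-1])
    if abs(dz)>.004 or manip.current_grip_width()<.3: print('STOP');return
    e=manip.current_ee_pos(); manip.move_l([e[0],e[1],.20],max_speed=.25)
    z,xy,f0=place(CUTP[cut],dz)
    if z>.074: print('BLOCKED',z); return
    press(z,xy,30); release()
    k,p,d=grab("wrist",'pl'+tag); cv2.imwrite(f'pics/pl{tag}c.png',p[100:420,60:520,::-1])
    print(seatcheck('bear',CUTP[cut],k,p,d),manip.current_time())
E
python3 - <<'E'
from h import *
dobear((.5714,-.2742,.1295),'b2','2')
a=[cv2.imread(f'pics/{n}.png') for n in('v2_f','g2c','pl2c')]
cv2.imwrite('pics/s2.png',np.hstack([cv2.resize(x,(int(x.shape[1]*210/x.shape[0]),210)) for x in a]))
E
```

```text
bear fit [ 0.5715 -0.2742  0.1354] 0.021 (130, 139, 865) t 20.2
grip 0.38 ee [ 0.572  -0.2745  0.0229] F [ 0.9  0.4 -0.8] [-0.3 -0.3  6.2]
lifted F [-0.6  0.1 -1.7] grip 0.381 t 23.0
near 709 [ 3.800e-03 -2.447e+01] lat [-16.7  17.1] bottom x 19.9
hover [0.4473 0.1847 0.0965] [ 0.1 -0.1 -0.8]
[(np.float64(71.5), np.float64(-0.5), np.float64(0.2), np.float64(-0.8)), (np.float64(67.9), np.float64(-0.1), np.float64(-0.0), np.float64(-0.1)), (np.float64(64.8), np.float64(-0.5), np.float64(1.2), np.float64(-0.7)), (np.float64(61.8), np.float64(-0.7), np.float64(-0.2), np.float64(-0.6)), (np.float64(58.8), np.float64(0.1), np.float64(-2.9), np.float64(-0.0)), (np.float64(55.8), np.float64(1.8), np.float64(-2.6), np.float64(-1.7)), (np.float64(52.7), np.float64(-0.5), np.float64(-2.4), np.float64(-2.3)), (np.float64(50.9), np.float64(-4.3), np.float64(-4.0), np.float64(16.8))]
press 0.071 0.0728 [-10.9  -6.5  31.8]
rel [ 0.6 -0.2 -0.1]
(array([67.7, 68.8, 70.9, 75.3, 78.9]), np.int64(145), np.float64(68.9)) 28.975
```

View pics/s2.png

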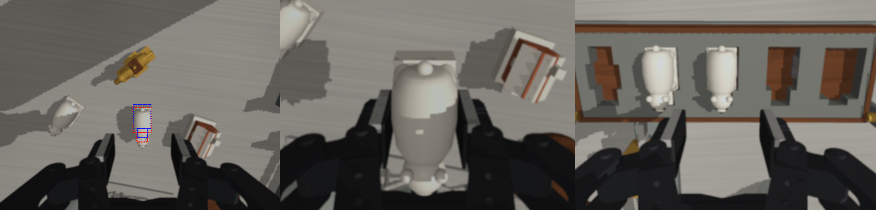

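Run:
```python
from h import *
dobear((.5734,-.4095,-.519),'b3','3')
a=[cv2.imread(f'pics/{n}.png') for n in('v3_f','g3c','pl3c')]
cv2.imwrite('pics/s3.png',np.hstack([cv2.resize(x,(int(x.shape[1]*210/x.shape[0]),210)) for x in a]))
```

```text
bear fit [ 0.5735 -0.4096 -0.5256] 0.021 (131, 142, 845) t 31.1
grip 0.383 ee [ 0.5739 -0.41    0.023 ] F [ 0.2 -0.5 -0.2] [-0.2  0.3  5.7]
lifted F [ 0.2 -0.4 -2. ] grip 0.382 t 33.9
near 702 [-4.30000e-03 -2.46279e+01] lat [-17.3  16.4] bottom x 19.8
hover [0.4516 0.2548 0.0966] [ 1.   0.  -0.6]
[(np.float64(71.5), np.float64(-1.5), np.float64(-0.3), np.float64(-0.8)), (np.float64(67.9), np.float64(-1.3), np.float64(-1.0), np.float64(-0.8)), (np.float64(64.8), np.float64(-1.1), np.float64(-0.1), np.float64(-0.8)), (np.float64(61.8), np.float64(-0.7), np.float64(-0.5), np.float64(-1.2)), (np.float64(58.8), np.float64(-0.5), np.float64(-2.0), np.float64(-0.5)), (np.float64(55.8), np.float64(0.2), np.float64(-2.9), np.float64(-1.5)), (np.float64(52.6), np.float64(-0.6), np.float64(-3.7), np.float64(-1.8)), (np.float64(50.9), np.float64(-5.9), np.float64(-4.7), np.float64(15.8))]
press 0.071 0.0729 [-10.   -7.8  28.5]
press 0.07 0.0728 [-14.8 -10.3  43.2]
rel [ 0.1 -0.1 -0.2]
(array([68. , 69.2, 71.6, 76. , 79.5]), np.int64(130), np.float64(68.8)) 40.775
```

View pics/s3.png

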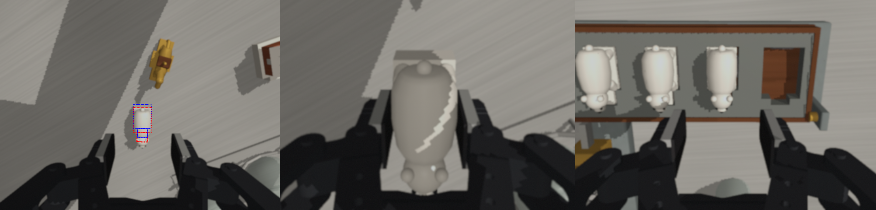

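Run:
```python
import cv2
a=cv2.imread('pics/g2c.png'); cv2.imwrite('pics/g2h.png',cv2.resize(a[0:150,200:380],None,fx=4,fy=4,interpolation=cv2.INTER_CUBIC))
```

```text
(no output)
```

View pics/g2h.png

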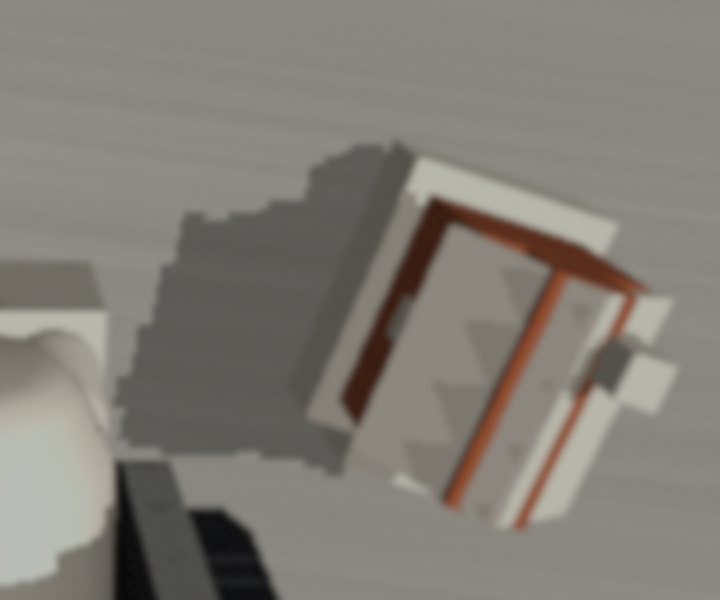

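Run:
```python
from h import *
e=manip.current_ee_pos()
q=view('horse',(.4724,-.2984,-.7647),-.7647,'v4')
k,p,d=pick(q,q[2],zt=.0235,opening=.6,name='g4',lift=.20)
cv2.imwrite('pics/g4c.png',p[150:420,100:480,::-1])
n=nearface(k,d,-35,12); print(n)
L=toolL(k,d); np.save('pics/g4L.npy',L)
a=[cv2.imread(f'pics/{n}.png') for n in('v4_f','g4c')]
cv2.imwrite('pics/s4.png',np.hstack([cv2.resize(x,(int(x.shape[1]*290/x.shape[0]),290)) for x in a]))
```

```text
horse fit [ 0.4965 -0.3284 -0.7753] 0.002 (153, 822, 166) t 42.7
grip 0.225 ee [ 0.4969 -0.3287  0.0244] F [ 1.2 -0.3 -0.6] [-0.5  0.5  6. ]
lifted F [ 0.4 -0.4 -3.4] grip 0.218 t 45.6
near 456 [-4.80000e-03 -3.48777e+01] lat [-12.5  11.3] bottom x 19.7
-35.201978434
```

View pics/s4.png

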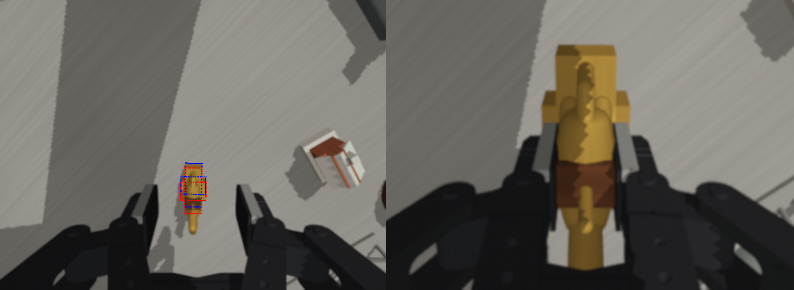

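Run:
```python
from h import *
z,xy,f0=place(CUTP['horse'],-.0002,zt=.0235,zhi=.20)
print(z,manip.current_grip_width())
if z<.0755:
    press(z,xy,30); release(.45)
    k,p,d=grab("wrist",'pl4'); print(seatcheck('horse',CUTP['horse'],k,p,d),manip.current_time())
else:
    k,p,d=grab("wrist",'pl4')
cv2.imwrite('pics/pl4c.png',cv2.resize(p[100:420,60:520,::-1],None,fx=1.6,fy=1.6))
```

```text
hover [0.4494 0.0444 0.0981] [ 0.2 -0.1 -2.7]
[(np.float64(71.4), np.float64(0.5), np.float64(-0.3), np.float64(0.1)), (np.float64(67.9), np.float64(0.2), np.float64(0.5), np.float64(-0.3)), (np.float64(64.8), np.float64(-0.1), np.float64(0.9), np.float64(0.7)), (np.float64(61.9), np.float64(0.4), np.float64(-1.9), np.float64(0.2)), (np.float64(58.9), np.float64(0.4), np.float64(-2.1), np.float64(-0.1)), (np.float64(55.7), np.float64(1.4), np.float64(-4.3), np.float64(-1.3)), (np.float64(52.7), np.float64(0.7), np.float64(-2.7), np.float64(-1.7)), (np.float64(50.8), np.float64(-6.1), np.float64(-2.9), np.float64(17.5))]
0.07349999999999998 0.21797932776556966
press 0.0725 0.0742 [-10.5  -3.5  32.9]
rel [-0.4  0.2  0.2]
(array([67.6, 68.3, 68.8, 69.3, 70. ]), np.int64(978), np.float64(68.9)) 51.1333
```

View pics/pl4c.png

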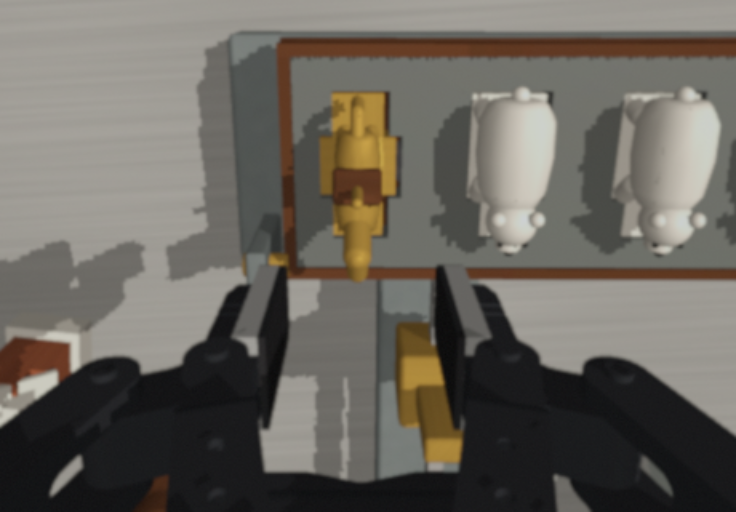

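Run:
```python
from h import *
g=(.5841,-.1631,-.188)
q=view('house',g,g[2]-np.pi/2,'v5')
```

```text
house fit [ 0.5845 -0.1631 -0.1885] 0.002 (256, 898, 185) t 52.5
```

View pics/v5_f.png

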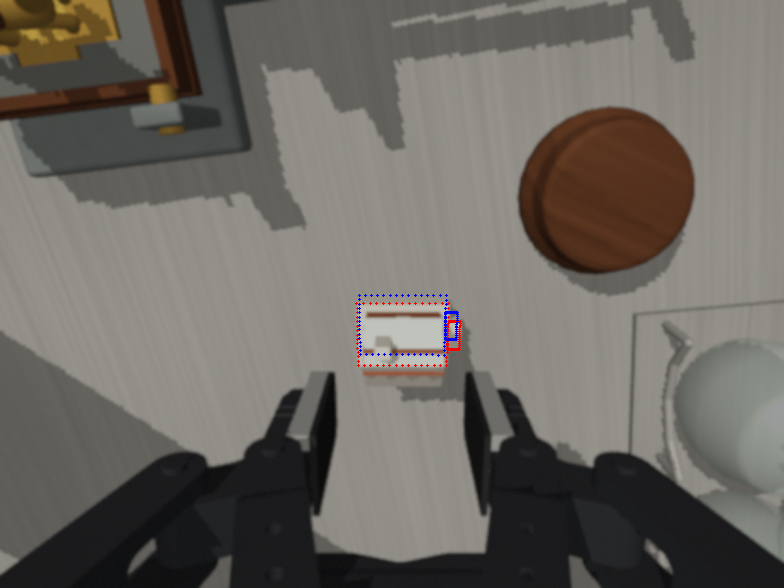

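Run:
```python
from h import *
q=(.5844,-.1631,-.1884)
k,p,d=pick(q,q[2]-np.pi/2,zt=.0235,opening=.88,name='g5',lift=.20,zs=.11)
cv2.imwrite('pics/g5c.png',cv2.resize(p[150:420,100:480,::-1],None,fx=2,fy=2))
print(nearface(k,d,-22,30))
```

```text
grip 0.552 ee [ 0.5851 -0.1633  0.0246] F [ 1.3 -0.3  0.1] [-0.2 -0.4  6.5]
lifted F [-1.4 -0.6 -2.7] grip 0.551 t 55.5
near 1459 [ 2.00000e-03 -2.19044e+01] lat [-30.6  28.8] bottom x 19.8
-22.186313930366218
```

View pics/g5c.png

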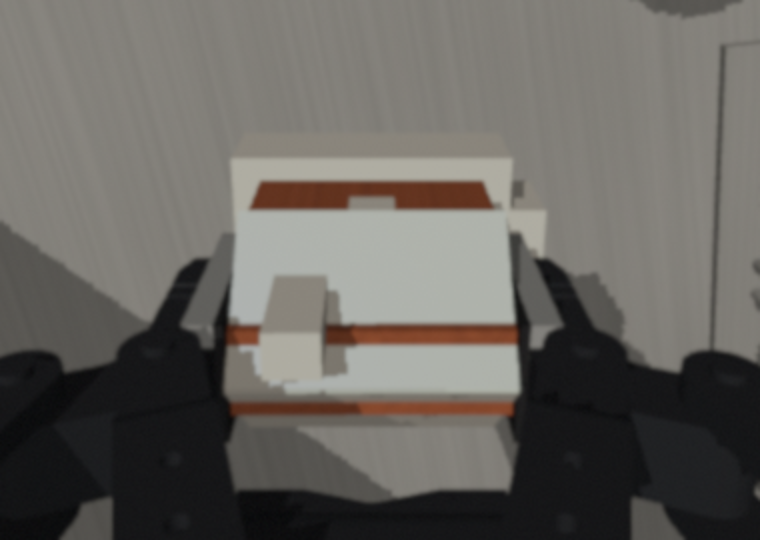

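Run:
```python
from h import *
z,p,d=load('g5'); L=toolL(z,d)
for r0 in range(215,236,3):
    row=L[r0]; m=(abs(row[:,2]+22)<4)&(row[:,0]>2)&(row[:,0]<22)&(abs(row[:,1])<45)
    if m.any(): u=np.where(m)[0]; print(r0,u.min(),u.max(),row[u.min()].round(1),row[u.max()].round(1))
e=p.astype(int).sum(2); print(e[226,205:225],e[226,345:365])
```

```text
218 221 348 [ 20.3 -30.8 -22.2] [ 20.6  28.2 -22.1]
221 220 351 [ 15.4 -30.5 -22.4] [ 16.4  28.9 -22. ]
224 218 353 [ 12.  -30.8 -22.1] [ 11.8  29.  -22.2]
227 216 354 [  7.1 -30.8 -22.4] [  7.7  28.7 -22.2]
230 216 355 [  5.  -30.4 -21.8] [  5.8  28.8 -21.5]
233 216 355 [  5.1 -30.5 -20.4] [  4.8  28.7 -20.5]
[381 381 381 378 375 368 367 369 367 371 377 386 390 392 392 395 392 392
 392 393] [392 392 395 392 392 392 393 392 391 386 380 377 375 375 376 375 375 375
 378 378]
```

Run:
```python
from h import *
z,xy,f0=place(CUTP['house'],0.0,zt=.0235,zhi=.20,a=CY-np.pi/2,dlat=-.0007)
print(z,manip.current_grip_width())
if z<.0755:
    press(z,xy,30); release(.72)
    k,p,d=grab("wrist",'pl5'); print(seatcheck('house',CUTP['house'],k,p,d),manip.current_time())
else:
    k,p,d=grab("wrist",'pl5')
cv2.imwrite('pics/pl5c.png',cv2.resize(p[:,:,::-1],None,fx=1.4,fy=1.4))
```

```text
hover [0.4628 0.3242 0.0983] [ 0.6  0.1 -1.4]
[(np.float64(71.4), np.float64(-0.6), np.float64(0.3), np.float64(-0.5)), (np.float64(67.9), np.float64(-0.4), np.float64(-0.2), np.float64(0.0)), (np.float64(64.8), np.float64(-0.1), np.float64(-1.0), np.float64(-0.2)), (np.float64(62.0), np.float64(1.5), np.float64(0.5), np.float64(0.3)), (np.float64(59.0), np.float64(1.7), np.float64(0.1), np.float64(-0.8)), (np.float64(55.8), np.float64(3.2), np.float64(1.3), np.float64(-1.2)), (np.float64(52.6), np.float64(3.2), np.float64(-0.1), np.float64(-2.0)), (np.float64(51.0), np.float64(-1.5), np.float64(-2.1), np.float64(12.1)), (np.float64(50.9), np.float64(-12.4), np.float64(-11.4), np.float64(49.0))]
0.07049999999999998 0.5541525080790083
press 0.0695 0.0743 [-16.3 -12.2  58.9]
rel [ 0.  -1.2 -0.3]
(array([67.9, 68.5, 69. , 69.5, 70.2]), np.int64(819), np.float64(69.0)) 61.7333
```

View pics/pl5c.png

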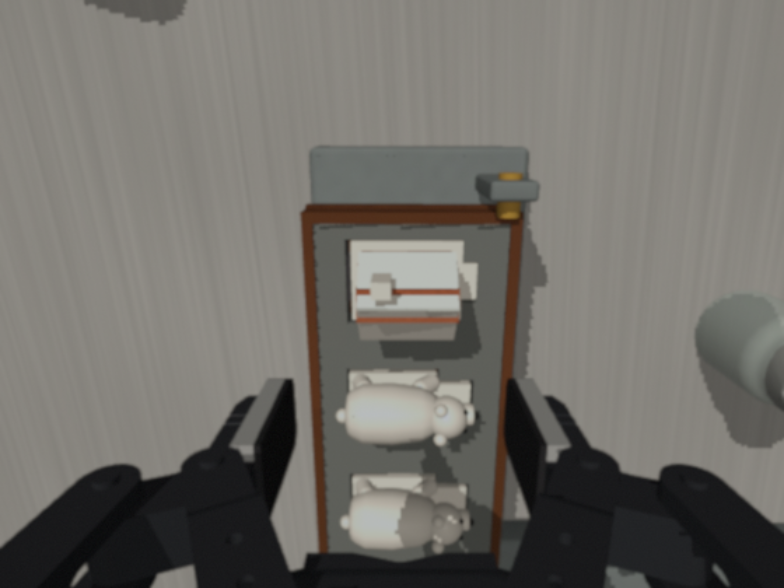

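Run:
```python
from h import *
manip.move_ptp([.60,.15,.24],Rt(CY-np.pi/2))
k,p,d=grab("wrist",'w0')
print(manip.current_time(),manip.current_ee_pos())
cv2.imwrite('pics/w0c.png',cv2.resize(p[:,:,::-1],None,fx=1.4,fy=1.4))
k2,p2,d2=grab("side",'s0'); cv2.imwrite('pics/s0c.png',cv2.resize(p2[170:300,160:300,::-1],None,fx=5,fy=5,interpolation=cv2.INTER_CUBIC))
for n in('poise_tab','beam_tip','index'): print(n,[(r['confidence'],r['at']) for r in manip.look_for('wrist',n)])
for c in ("scene",):
    k2,p2,d2=grab(c,'sc0'); cv2.imwrite('pics/sc0c.png',cv2.resize(p2[190:320,220:420,::-1],None,fx=4,fy=4,interpolation=cv2.INTER_CUBIC))
```

```text
62.6833 [0.59909742 0.1513311  0.23929955]
poise_tab [(0.92, [0.5655, 0.0895, 0.0942]), (0.71, [0.484, 0.1883, 0.0711])]
beam_tip [(0.72, [0.4827, 0.1852, 0.0728])]
index [(0.96, [0.5129, 0.144, 0.0655])]
```

View pics/w0c.png

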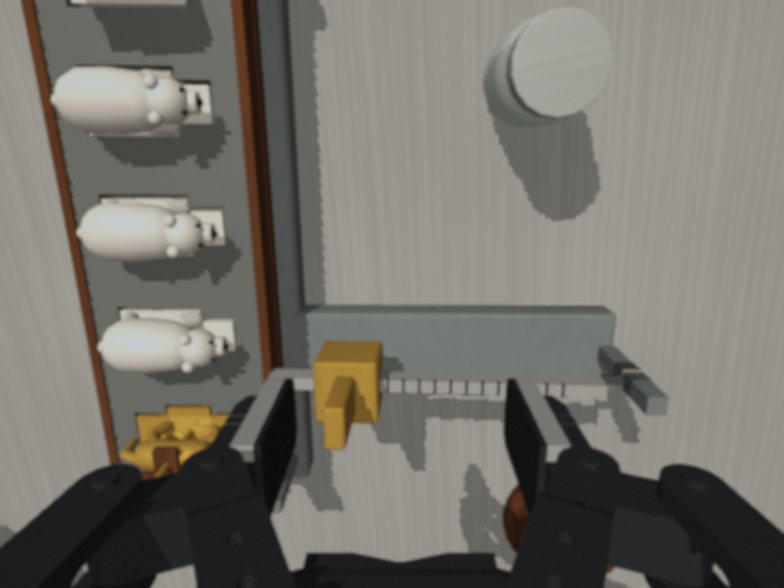

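View pics/s0c.png

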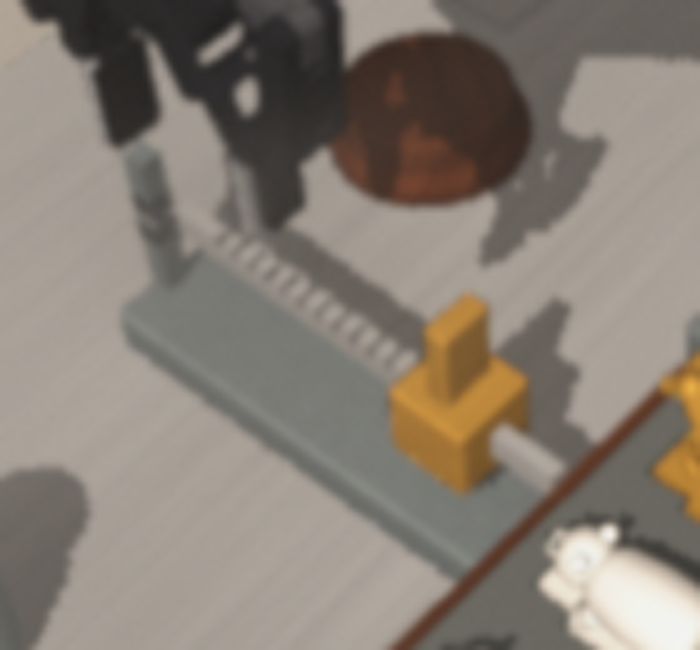

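View pics/sc0c.png

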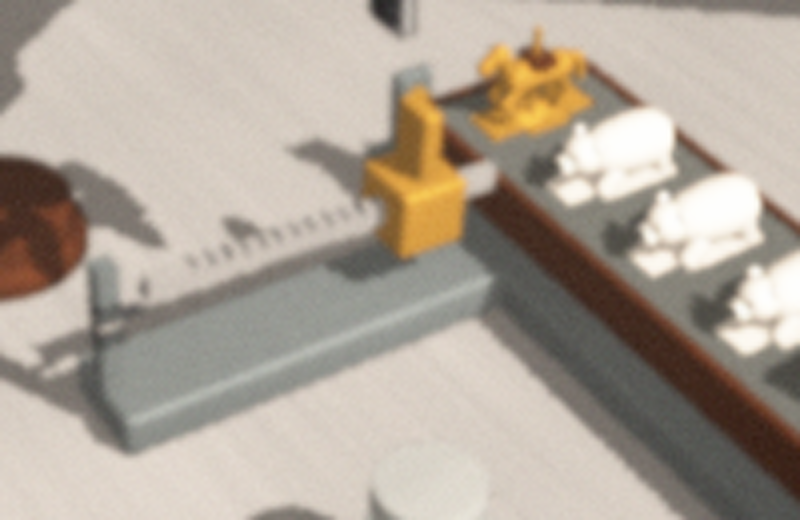

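```bash
cat >> h.py <<'E'
B2=np.array(CUTP['b2'])
SX0=0.0
def scl(W):
    c,s=np.cos(CY),np.sin(CY); dx,dy=W[...,0]-B2[0],W[...,1]-B2[1]
    return np.stack([(c*dx+s*dy)*1000-SX0,(-s*dx+c*dy)*1000,W[...,2]*1000-.9],-1)
E
python3 - <<'E'
from h import *
k,p,d=load('b_case'); S=scl(cloud(k,d)); 
m=(d>0)&(S[...,2]>67)&(S[...,2]<72)&(abs(S[...,1])<150); print('rim x',np.percentile(S[m][:,0],[.5,99.5]))
m=(d>0)&(S[...,2]>67)&(S[...,2]<72)&(abs(S[...,0])<40);m&=abs(S[...,1])<200; print('rim y',np.percentile(S[m][:,1],[.5,99.5]))
k,p,d=load('w0'); S=scl(cloud(k,d)); A=S[d>0]; A=A[A[:,2]<140]
print('beam')
for x in range(60,300,8):
    m=(abs(A[:,0]-x)<4)&(abs(A[:,1]+100)<22)&(A[:,2]>45)
    if m.sum(): 
        Q=A[m]; t=Q[Q[:,2]>np.percentile(Q[:,2],90)-3]
        print(x,m.sum(),'z',np.percentile(Q[:,2],[5,50,95]).round(1),'y',np.percentile(Q[:,1],[3,97]).round(1))
E
```

```text
rim x [-47.70133637 202.78276354]
rim y [-177.15326074  176.57709255]
beam
60 251 z [67.1 68.5 70.7] y [-109.8  -78.8]
68 294 z [47.3 65.6 71.6] y [-99.8 -78.8]
76 60 z [63.9 70.9 77.5] y [-96.8 -95.8]
84 85 z [66.4 75.  79.2] y [-103.1  -95.7]
92 125 z [67.3 78.  79.6] y [-103.8  -95.8]
100 265 z [70.4 91.6 93.1] y [-117.4  -79.2]
108 399 z [ 60.9  92.1 132.3] y [-108.3  -79. ]
116 757 z [ 66.3 121.9 134.7] y [-110.2  -79.1]
124 792 z [ 68.4  98.2 134.1] y [-115.   -79.1]
132 535 z [66.1 93.4 94.7] y [-118.   -79.1]
140 391 z [60.2 83.  94. ] y [-116.8  -79.4]
148 133 z [68.4 81.  82.7] y [-104.   -95.8]
156 134 z [69.1 80.8 82.9] y [-103.8  -95.9]
164 131 z [70.5 81.7 83.8] y [-104.1  -95.9]
172 136 z [70.7 82.3 84.2] y [-104.1  -95.9]
180 137 z [71.  82.3 84.2] y [-104.1  -96. ]
188 134 z [70.2 82.7 84.6] y [-103.8  -96.1]
196 140 z [71.9 83.4 85.3] y [-103.8  -95.9]
204 137 z [72.3 83.9 85.7] y [-104.4  -95.9]
212 138 z [73.2 84.1 86.2] y [-104.2  -95.9]
220 71 z [71.9 79.8 85.7] y [-103.2  -95.8]
228 26 z [71.4 73.7 76.5] y [-97. -96.]
236 39 z [72.3 76.7 86.7] y [-98.2 -95.9]
244 122 z [74.2 85.6 87.5] y [-102.5  -95.9]
252 136 z [74.8 86.2 88.3] y [-103.9  -95.9]
260 141 z [74.  86.1 87.9] y [-103.6  -95.9]
268 142 z [74.7 86.9 88.5] y [-104.   -95.9]
276 141 z [76.2 87.3 88.7] y [-103.9  -96. ]
284 57 z [69.4 75.3 88.1] y [-104.   -96.1]
292 70 z [69.4 71.4 72.7] y [-103.7  -96.8]
```

```bash
sed -i 's/^SX0=0.0/SX0=11.2/' h.py
cat >> h.py <<'E'
def sw(x,y):
    """scale mm -> world xy"""
    c,s=np.cos(CY),np.sin(CY); x=(x+SX0)/1000; y=y/1000
    return np.array([B2[0]+c*x-s*y,B2[1]+s*x+c*y])
def beam_read(k,d):
    S=scl(cloud(k,d)); A=S[(d>0)&(S[...,2]<145)&(S[...,2]>45)]
    t=A[(A[:,2]>A[:,2][(abs(A[:,1]+100)<14)&(A[:,0]>85)&(A[:,0]<275)].max()-8)&(abs(A[:,1]+100)<16)&(A[:,0]>85)&(A[:,0]<275)]
    tab=(t[:,0].min()+t[:,0].max())/2
    xs=np.arange(78,276,2.); X=[];Z=[]
    for x in xs:
        if abs(x-tab)<25: continue
        m=(abs(A[:,0]-x)<1)&(abs(A[:,1]+100)<3.2)&(A[:,2]<100)
        if m.sum()>=4: 
            z=A[m][:,2]; z=z[z>z.max()-5]; X.append(x); Z.append(np.median(z))
    X,Z=np.array(X),np.array(Z)
    pf=np.polyfit(X,Z,1)
    for _ in range(4):
        r=Z-np.polyval(pf,X); g=abs(r)<1.2; 
        if g.sum()>5: pf=np.polyfit(X[g],Z[g],1)
    return dict(tab=tab,tabx=(t[:,0].min(),t[:,0].max()),taby=np.percentile(t[:,1],[2,98]),ztop=np.percentile(t[:,2],50),slope=pf[0],ztip=np.polyval(pf,274),zp=np.polyval(pf,50),n=len(X),xr=(X[g].min(),X[g].max()))
E
python3 - <<'E'
from h import *
k,p,d=load('w0'); print(beam_read(k,d))
S=scl(cloud(k,d)); A=S[d>0]
m=(A[:,0]>255)&(A[:,0]<310)&(A[:,2]>45)&(A[:,2]<150)&(abs(A[:,1]+90)<50)
B=A[m]
for y in range(-130,-50,4):
    q=B[abs(B[:,1]-y)<2]
    if len(q): print(y,len(q),'x',np.percentile(q[:,0],[2,98]).round(1),'z',np.percentile(q[:,2],[2,50,98]).round(1))
E
```

```text
{'tab': np.float64(105.95706799551218), 'tabx': (np.float64(99.85647410860633), np.float64(112.05766188241803)), 'taby': array([-111.56117177,  -87.09151269]), 'ztop': np.float64(133.69437464487072), 'slope': np.float64(0.0488284659472631), 'ztip': np.float64(88.38941981731716), 'zp': np.float64(77.45184344513024), 'n': 65, 'xr': (np.float64(78.0), np.float64(270.0))}
-106 109 x [258.4 298.3] z [ 47.   89.  106.7]
-102 289 x [256.  297.9] z [ 47.4  87.8 106.8]
-98 438 x [255.9 297.2] z [ 50.2  84.2 106.6]
-94 494 x [266.3 298.8] z [ 46.4  81.9 106.5]
```

```bash
cat >> h.py <<'E'
AP=CY-np.pi/2
def slide(x0,x1,z0=.104,dz=0.,yy=-100.,effort=20,up=.17):
    manip.set_gripper(.5,effort)
    a=sw(x0,yy); b=sw(x1,yy)
    e=manip.current_ee_pos()
    manip.move_ptp([*a,max(.16,z0+.05)],Rt(AP))
    manip.move_l([*a,z0],max_speed=.12)
    manip.set_gripper(0.,effort); print('pinch',round(manip.current_grip_width(),3),F())
    manip.move_l([*b,z0+dz],max_speed=.06 if abs(x1-x0)>10 else .02); print('slid',F(),scl(np.array(manip.current_ee_pos()))[:2].round(2))
    manip.set_gripper(.5,effort)
    manip.move_l([*b,up],max_speed=.2)
def look(tag,tabx=200,wait=1.6):
    manip.move_ptp([*sw(170,-40),.24],Rt(AP)); manip.dwell(wait)
    k,p,d=grab('wrist',tag); r=beam_read(k,d); print({q:np.round(v,4) for q,v in r.items()},'t',round(manip.current_time(),1)); return k,p,d,r
E
python3 - <<'E'
from h import *
slide(106,216,z0=.106,dz=.005)
k,p,d,r=look('w1'); cv2.imwrite('pics/w1c.png',cv2.resize(p[:,:,::-1],None,fx=1.4,fy=1.4))
E
```

```text
pinch 0.143 [0.8 0.6 1.4]
slid [-0.2 -0.1 -4.4] [ 215.95 -100.08]
{'tab': np.float64(219.2791), 'tabx': array([213.4252, 225.1331]), 'taby': array([-92.3566, -86.8784]), 'ztop': np.float64(119.1874), 'slope': np.float64(-0.0512), 'ztip': np.float64(65.8294), 'zp': np.float64(77.3093), 'n': np.int64(74), 'xr': array([ 78., 270.])} t 69.7
```

View pics/w1c.png

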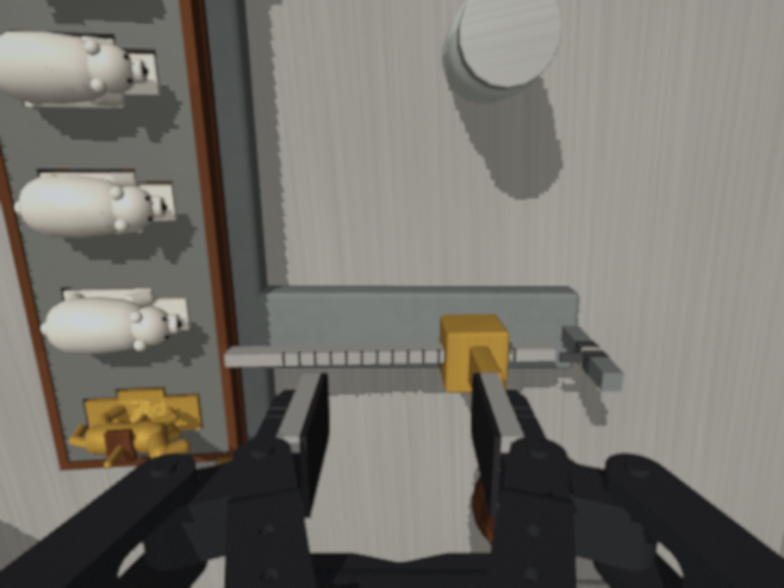

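Run:
```python
from h import *
slide(218,184,z0=.092,dz=.002)
k,p,d,r=look('w2')
```

```text
pinch 0.146 [ 0.5 -0.3  7.3]
slid [0.3 1.7 5.5] [184.11 -99.87]
{'tab': np.float64(177.9948), 'tabx': array([172.3185, 183.6711]), 'taby': array([-112.0672,  -87.2284]), 'ztop': np.float64(137.2518), 'slope': np.float64(0.0498), 'ztip': np.float64(88.4201), 'zp': np.float64(77.2725), 'n': np.int64(74), 'xr': array([ 78., 270.])} t 75.3
```

Run:
```python
from h import *
slide(179,197,z0=.106,dz=-.003)
k,p,d,r=look('w3',wait=2.0)
k,p,d=grab('wrist','w3b'); print(beam_read(k,d)['slope'])
manip.dwell(1.0); k,p,d=grab('wrist','w3b'); r=beam_read(k,d); print(r)
cv2.imwrite('pics/w3c.png',cv2.resize(p[:,:,::-1],None,fx=1.4,fy=1.4))
```

```text
pinch 0.147 [ 0.2  1.3 -3.2]
slid [ 0.9  0.9 -2.7] [197.26 -99.98]
{'tab': np.float64(197.4812), 'tabx': array([191.4378, 203.5246]), 'taby': array([-111.5666,  -87.3586]), 'ztop': np.float64(129.1354), 'slope': np.float64(-0.0124), 'ztip': np.float64(74.5605), 'zp': np.float64(77.3289), 'n': np.int64(74), 'xr': array([ 78., 270.])} t 80.8
-0.012438912821857441
{'tab': np.float64(197.4554109457178), 'tabx': (np.float64(191.43889772721775), np.float64(203.47192416421788)), 'taby': array([-111.45310265,  -87.17548166]), 'ztop': np.float64(129.05749409764735), 'slope': np.float64(-0.011781677973585493), 'ztip': np.float64(74.6508133775448), 'zp': np.float64(77.28990924362795), 'n': 74, 'xr': (np.float64(78.0), np.float64(270.0))}
```

View pics/w3c.png

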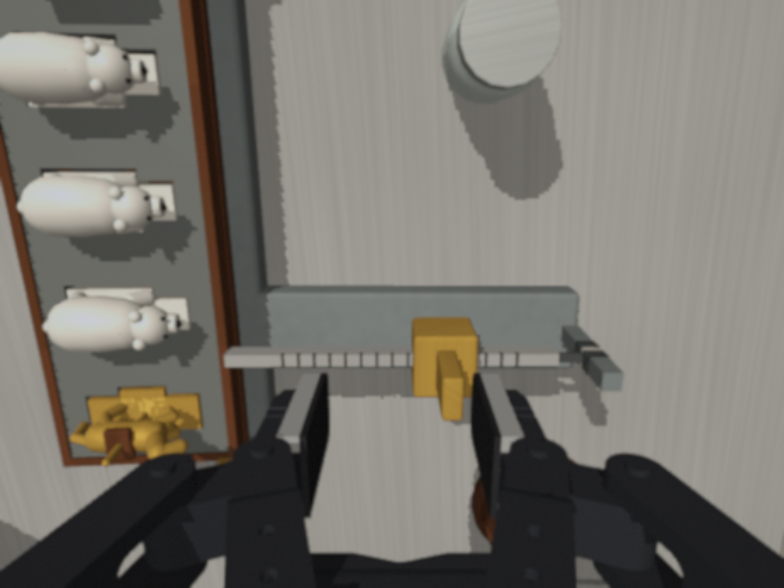

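Run:
```python
from h import *
slide(197.2,195.25,z0=.098,dz=0)
k,p,d,r=look('w4',wait=2.5)
manip.dwell(0.5); k,p,d=grab('wrist','w4b'); r=beam_read(k,d); print(r['slope'],r['tab'],r['ztip']-r['zp'])
```

```text
pinch 0.137 [1.7 0.7 4.4]
slid [1.4 0.9 4.7] [195.25 -99.94]
{'tab': np.float64(193.0502), 'tabx': array([186.9838, 199.1166]), 'taby': array([-111.6712,  -87.2189]), 'ztop': np.float64(131.9169), 'slope': np.float64(0.0066), 'ztip': np.float64(78.8777), 'zp': np.float64(77.3983), 'n': np.int64(74), 'xr': array([ 78., 270.])} t 87.8
0.007309031456279721 192.9901335972849 1.6372230462066568
```

Run:
```python
from h import *
slide(193.2,194.95,z0=.100,dz=0)
k,p,d,r=look('w5',wait=2.5)
manip.dwell(0.5); k,p,d=grab('wrist','w5b'); r=beam_read(k,d); print(r['slope'],r['tab'],r['ztip']-r['zp'])
```

```text
pinch 0.138 [0.  0.1 0.2]
slid [-0.   1.6  0.7] [195.03 -99.92]
{'tab': np.float64(193.888), 'tabx': array([187.8198, 199.9562]), 'taby': array([-112.1649,  -87.2277]), 'ztop': np.float64(131.3888), 'slope': np.float64(0.0036), 'ztip': np.float64(78.0498), 'zp': np.float64(77.2371), 'n': np.int64(74), 'xr': array([ 78., 270.])} t 94.3
0.0032856025163116296 193.84307279666768 0.7359749636538027
```

Run:
```python
from h import *
slide(194.0,195.8,z0=.100,dz=0)
k,p,d,r=look('w6',wait=2.5)
manip.move_ptp([*sw(255,-10),.17],Rt(AP)); manip.dwell(1)
k,p,d=grab('wrist','w6b'); print(manip.current_time())
S=scl(cloud(k,d)); np.save('pics/w6S.npy',S)
uv=proj(k,np.array([[*sw(274,-100),.078]]))[0]; print(uv)
u,v=uv.astype(int); c=p[max(0,v-70):v+70,max(0,u-90):u+90,::-1]; cv2.imwrite('pics/w6c.png',cv2.resize(c,None,fx=4,fy=4,interpolation=cv2.INTER_CUBIC))
```

```text
pinch 0.137 [1.3 0.1 1.1]
slid [0.1 1.2 2.4] [195.95 -99.93]
{'tab': np.float64(194.8031), 'tabx': array([188.783 , 200.8231]), 'taby': array([-111.7328,  -87.2625]), 'ztop': np.float64(130.8147), 'slope': np.float64(-0.0011), 'ztip': np.float64(77.1248), 'zp': np.float64(77.3702), 'n': np.int64(74), 'xr': array([ 78., 270.])} t 100.7
102.325
[312.61381036 333.57522549]
```

View pics/w6c.png

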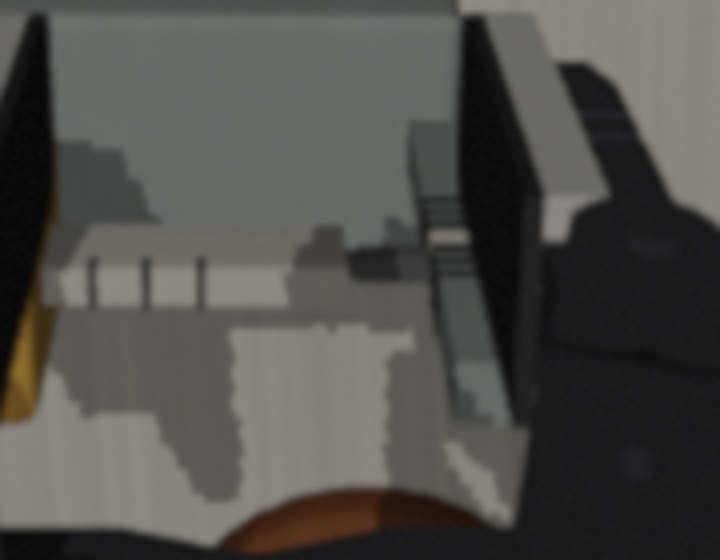

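Run:
```python
import numpy as np
S=np.load('pics/w6S.npy')
for v in range(308,340,2): print(v,S[v,[312,316,320,324,330,334,337]].round(0).tolist())
print(S[320:325,331:336].reshape(-1,3).mean(0),S[327:331,311:320].reshape(-1,3).mean(0))
print(S[310:336:2,334].round(1).tolist())
print(S[322:334,316].round(1).tolist())
```

```text
308 [[277.0, -109.0, 27.0], [281.0, -109.0, 27.0], [284.0, -110.0, 26.0], [287.0, -105.0, 33.0], [290.0, -94.0, 51.0], [293.0, -95.0, 51.0], [275.0, -18.0, 177.0]]
310 [[277.0, -113.0, 25.0], [281.0, -112.0, 25.0], [284.0, -112.0, 25.0], [288.0, -112.0, 26.0], [289.0, -94.0, 54.0], [293.0, -95.0, 53.0], [275.0, -18.0, 178.0]]
312 [[277.0, -114.0, 25.0], [281.0, -114.0, 26.0], [284.0, -114.0, 26.0], [254.0, 65.0, 313.0], [289.0, -94.0, 57.0], [292.0, -94.0, 58.0], [275.0, -19.0, 178.0]]
314 [[277.0, -116.0, 26.0], [281.0, -116.0, 26.0], [284.0, -116.0, 26.0], [288.0, -116.0, 26.0], [288.0, -94.0, 61.0], [292.0, -94.0, 61.0], [275.0, -20.0, 178.0]]
316 [[277.0, -118.0, 25.0], [281.0, -118.0, 25.0], [284.0, -118.0, 27.0], [288.0, -118.0, 26.0], [288.0, -95.0, 62.0], [291.0, -94.0, 63.0], [275.0, -20.0, 179.0]]
318 [[277.0, -119.0, 27.0], [281.0, -121.0, 25.0], [284.0, -120.0, 26.0], [288.0, -120.0, 25.0], [288.0, -94.0, 66.0], [291.0, -93.0, 67.0], [293.0, -94.0, 67.0]]
320 [[278.0, -122.0, 25.0], [281.0, -123.0, 25.0], [285.0, -122.0, 27.0], [288.0, -122.0, 26.0], [288.0, -94.0, 68.0],
[... 1438 characters left out ...]
, -102.0, 80.0], [288.0, -94.0, 90.0], [290.0, -95.0, 89.0]]
[289.55244108 -94.31515789  70.85621734] [275.531931   -94.90116593  78.20045581]
[[292.6, -95.4, 52.7], [291.9, -93.7, 58.2], [291.6, -94.1, 60.5], [291.3, -94.3, 62.9], [290.7, -93.3, 67.2], [290.5, -93.7, 69.2], [290.4, -94.8, 70.2], [289.8, -93.7, 74.4], [289.8, -94.7, 75.3], [289.2, -93.8, 79.2], [288.9, -93.5, 82.0], [288.9, -94.9, 82.4], [288.6, -94.8, 84.9]]
[[281.1, -124.2, 25.8], [281.1, -125.2, 25.6], [277.1, -97.3, 69.0], [277.0, -97.3, 70.3], [276.9, -97.4, 71.5], [277.1, -99.4, 69.8], [276.9, -98.8, 71.9], [276.9, -100.0, 71.4], [254.0, 65.3, 312.5], [277.0, -101.5, 71.7], [277.1, -103.0, 70.8], [277.0, -103.5, 71.4]]
```

Run:
```python
from h import *
e=manip.current_ee_pos(); manip.move_l([e[0],e[1],.24],max_speed=.2)
k,p,d,r=look('w7',wait=.3)
manip.move_ptp([0.41,0.19,0.38],Rt(CY)); manip.dwell(.5)
k,p,d=grab('wrist','w8'); cv2.imwrite('pics/w8c.png',cv2.resize(p[:,:,::-1],None,fx=1.4,fy=1.4))
S=scl(cloud(k,d)); m=(d>0)&(S[...,2]>60)&(S[...,2]<75)&(S[...,0]<40)&(S[...,0]>-50)&(abs(S[...,1])<170)
A=S[m]; print('t',manip.current_time())
Cc=dict(horse=('horse','horse'),b1=('bear','b1'),b2=('bear','b2'),b3=('bear','b3'),house=('house','house'))
for n,(kk,c) in Cc.items(): print(n,seatcheck(kk,CUTP[c],k,p,d))
k2,p2,d2=grab('side','s8'); cv2.imwrite('pics/s8c.png',cv2.resize(p2[130:420,120:400,::-1],None,fx=2,fy=2))
```

```text
{'tab': np.float64(194.8605), 'tabx': array([188.7916, 200.9294]), 'taby': array([-111.7706,  -87.2669]), 'ztop': np.float64(130.7553), 'slope': np.float64(-0.0006), 'ztip': np.float64(77.1783), 'zp': np.float64(77.3171), 'n': np.int64(74), 'xr': array([ 78., 270.])} t 103.6
t 105.425
horse (array([64. , 70.1, 71.4, 72.5, 74.3]), np.int64(671), np.float64(71.9))
b1 (array([56.9, 64.5, 71.3, 73.5, 79.9]), np.int64(207), np.float64(71.7))
b2 (array([61.1, 70.4, 73.1, 77.1, 81. ]), np.int64(70), np.float64(71.4))
b3 (array([71.7, 72.8, 73.4, 77.2, 80.4]), np.int64(45), np.float64(71.4))
house (array([64.6, 71. , 72.2, 73.6, 79.2]), np.int64(503), np.float64(71.9))
```

View pics/w8c.png

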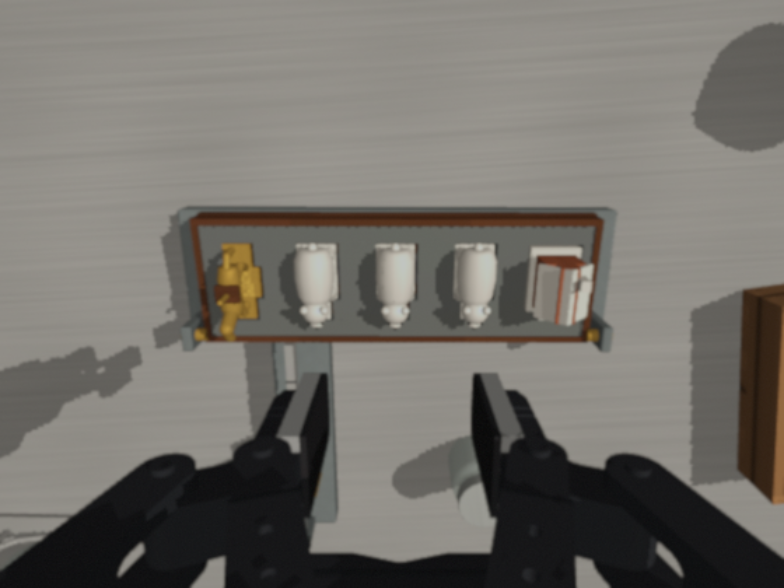

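View pics/s8c.png

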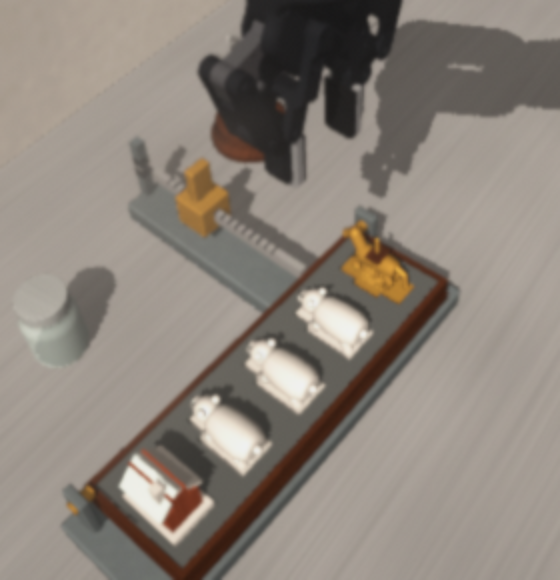

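Run:
```python
from h import *
manip.dwell(.5); print(manip.sign_off(),manip.current_time())
```

```text
the job is handed in; nothing more can be done
the job is handed in; nothing more can be done
```

The case is packed and weighed, and I handed the job in at about 106 s of the 210 s allowed.

**Packing:** I pressed the three bears, the horse and the house into their cutouts with about 30–60 N at the wrist. After release, each foot top was level with the insert within about 0.3 mm in the wrist depth picture. The horse had been knocked about 4 cm aside during the run; the check view before the grasp caught it.

**Weighing:** I slid the poise in five steps until the beam floated. It was stable over two readings about 3 s apart, with a slope of −0.001 rad; the midpoint between the two stops also reads about −0.001. The pointer and the index mark were both at about 70–71 mm in the close view.

**Checks that disagreed:**
- **Poise position:** the tab position seen by the camera differed from the gripper's position by 1–3 mm in some slides, so I set the final position from the beam's measured slope instead.
- **Last seat check:** with the case tilted at balance, the readings were noisier. Medians were within about 2 mm of the tilted insert, and the pictures show every figure seated.

I did not touch the globe base or the jar. I saw both in the later pictures but did not re-measure their positions.

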